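# Roll down the rim trim of a repair case, pack its kit and shut the lid

### The arm

A 6-joint arm with a two-finger parallel gripper is mounted at the origin on a cart in front of the work surface, level with it; the furniture and walls round the work are solid. World frame = base frame: x ahead of the robot, y to its left, z up, the work surface at z = 0. Lengths are in m, angles in rad, forces in N, time in s.
With the tool pointing down it reaches from about 0.425 to 0.95 m from the base axis. Payload 3.5 kg.
Tool frame: the origin (TCP) lies at the very end of the fingers, on their centre line; the grasp point (between the pads) lies 19 mm behind it (ctrl.grip_point_offset is the distance from the TCP to the grasp point, in m); z points along the fingers, y is the line along which they close (so a half turn about z gives the same grasp; the last joint's range is limited). The gripper opens to 85 mm and grips with 20 to 120 N. Pads are 22 mm wide; open, the fingers measure 114 mm over their backs; the gripper's body (76 mm by 85 mm) begins 54 mm behind the grasp point. The pads swing forward as they close: fully open they stand 13 mm farther back than shut.
Start: joints at [-1.259, 0.286, 1.577, -0, 1.279, -0.15], TCP at [0.301, -0.604, 0.231] pointing down, gripper open.
Joint ranges: [-2.77, 2.77], [-0.9, 2.22], [0.21, 2.48], [-1.53, 4.67], [0.24, 2.81], [-2.84, 2.84]. Speed limits (rad/s): [2.79, 2.79, 3.14, 3.14, 3.14, 3.14].

### API

Orientations are given as a unit quaternion [x, y, z, w].
In Python, from plant import telemetry, vision, ctrl gives the robot as it stands.
- The arm moves only by the tool arm_command, never from a script. Its argument "series" is one flat list of numbers, 7 for each row, row after row: the shift along the tool's x, y, z in cm, then the turn, a rotation vector about the tool's x, y, z in degrees, then the closure, from 0 (fully open) to 1 (shut). A call has 1 to 10 rows; each row is the pose to reach, as a shift and turn from the pose commanded when the call began, along the tool's axes at that moment; what a row does not reach only later rows make up. A row lasts 1/12 s, in which the tool goes at most 41.7 mm and 7.16 degrees, less where a joint would pass 70% of its speed; a pose out of reach is approached as far as the arm can. A call with a gripper value outside its range is refused whole. The fingers move at their own pace and stop on an object; "force" is the grip in N (left out, the last holds). Time passes only in rows, so rows that repeat a pose let the fingers close. It gives the time, the measured TCP pose, the force, the opening and the grip force at its end, in the units of the state.
- telemetry.get_state(): the state, without advancing time (a new reading comes with each control period).
- vision.read_camera(name): name is "scene" or "top" or "wrist"; returns a dict with "color" (400x640x3 uint8, blue, green, red), "K" (3x3 intrinsics, pixels), "D" ([k1, k2, p1, p2, k3] as OpenCV has them; the pictures are not rectified), "rvec" (rotation vector, rad) and "tvec" (3), from world to camera coordinates, as OpenCV has them; the wrist camera has in their place "T_tool_cam" (4x4, takes a point from camera to tool coordinates, whose origin is the TCP and whose axes are the flange's). Camera axes: x right, y down, z forward; pixel columns grow to the right and rows downward; lengths in m; the calibration is good to about 2 mm. A picture is of the moment at which its call begins: read the wrist's pose just before it. There is no depth.
- ctrl.sign_off(): hands the job in; it is judged then, once.
The state is a dict: "time": time; "qpos": joint angles; "dq": joint speeds; "joint_efforts": joint torques, N m; "eef_pos": TCP position; "tcp_rot": TCP orientation; "contact_force": force on the tool from outside, world axes, zero at the start; "wrist_torque": the same for the moment, N m; "opening": opening from 0.0 (shut) to 1.0 (fully open); "finger_force": force on a finger pad.
Only numpy, scipy, OpenCV 4.12 (cv2) and the standard library are available. Lean on these libraries where they do the work, as an engineer would, in place of code of your own. Each camera call takes 0.05 s, during which the arm holds its last target. There are 200 camera calls.

### The job

Get the air-line repair case ready: with the hand roller, press firmly and roll along the white nylon trim on the case's front rim until every piece is seated flat on the rail - use the roller, not the fingers - and stand the roller back on the bench on its wheels, clear of the case. Pack whatever lies out of the kit (valve block, tape measure, pipe clamps, roll of insulating tape, pliers) into the case, and only when trim and kit are done swing the lid fully shut. Leave the spanner, the screwdriver and the can where they are.

Things in the scene. Friction and masses are not known exactly. Their poses are not given: they have to be found in the camera images.
- case: Grey sheet-steel repair case, open on top, firmly fixed on its rubber feet. Outside 204 x 292 mm, inside 196 (x) x 284 (y) mm. Origin: centre of the underside, on the bench; x points from its front (the side nearer the robot, with catches and bail handle) to the hinge at its back, y to its left, z up. Inner floor 8 mm above the bench; side and back walls (4 mm thick) reach up to 88 mm, the front wall with its 16 mm wide rim rail to 84 mm.
- trim: The slotted rim rail along the top of the case's front wall that carries the six trim pieces; same axes as the case. Origin: middle of the rail's length and width, at its top face (84 mm above the bench, 105 mm in front of the case's centre). A seated piece's top lies 3 mm above this origin.
- trim_right (a point): Right-hand end (the case's -y) of the row of trim pieces: middle of the width, at the height of the top of a seated piece.
- trim_left (a point): Left-hand end (the case's +y) of the row of trim pieces, same height. The row is 276 mm long and runs straight between the two ends.
- lid_hinge (a point): Middle of the lid's hinge line, at the top of the case's back wall (87 mm above the bench). The hinge line runs along the case's y.
- lid (a joint): The case's lid, 298 mm wide, its free edge 224 mm from the hinge line, 5 mm thick (8 mm over the raised panel on its outer side); it stands open about upright, outer side to the back. Lid angle, rad: 0 shut, about 1.57 upright, at most 1.9. The hinge is stiff: the lid stays where it is left and takes 1 to 4 N at its free edge to move.
- roller: Hand roller. Stands by itself on two rubber-tyred wheels (36 mm across, 40 mm wide, one behind the other, axles 46 mm apart). Origin: on the ground under its middle when it stands unloaded; x is its rolling direction (either way), z up. 106 mm tall. Between the wheel bogie and the grip is a spring: it starts to give at 6 N, and at 8 mm shorter (18 N) it comes to a hard stop.
- wheel_a (a joint): Turn angle of the roller's wheel on its +x side, rad, unlimited; the wheels spin freely.
- roller_grip (a point): Middle of the roller's upright wooden grip, 85 mm above the wheels' underside (unloaded). The grip is 26 mm thick across (the roller's y), 66 mm long (x) and reaches from 61 to 106 mm height. Grip it across its thickness from above.
- piece0 (a joint): How far trim piece 0 stands proud, m: 0 seated on the rail, at most 0.007. White rigid nylon piece 14 mm wide, 44.5 mm long, 3 mm thick with barbed feet in the rail's slot; number 0 of 0..5 counted from the right-hand end at a pitch of 46 mm. It needs about 5 N to push down and stays where it is pushed; something caught under it can lift it again with the same force.
- piece1 (a joint): How far trim piece 1 stands proud, m: 0 seated on the rail, at most 0.007. White rigid nylon piece 14 mm wide, 44.5 mm long, 3 mm thick with barbed feet in the rail's slot; number 1 of 0..5 counted from the right-hand end at a pitch of 46 mm. It needs about 5 N to push down and stays where it is pushed; something caught under it can lift it again with the same force.
- piece2 (a joint): How far trim piece 2 stands proud, m: 0 seated on the rail, at most 0.007. White rigid nylon piece 14 mm wide, 44.5 mm long, 3 mm thick with barbed feet in the rail's slot; number 2 of 0..5 counted from the right-hand end at a pitch of 46 mm. It needs about 5 N to push down and stays where it is pushed; something caught under it can lift it again with the same force.
- piece3 (a joint): How far trim piece 3 stands proud, m: 0 seated on the rail, at most 0.007. White rigid nylon piece 14 mm wide, 44.5 mm long, 3 mm thick with barbed feet in the rail's slot; number 3 of 0..5 counted from the right-hand end at a pitch of 46 mm. It needs about 5 N to push down and stays where it is pushed; something caught under it can lift it again with the same force.
- piece4 (a joint): How far trim piece 4 stands proud, m: 0 seated on the rail, at most 0.007. White rigid nylon piece 14 mm wide, 44.5 mm long, 3 mm thick with barbed feet in the rail's slot; number 4 of 0..5 counted from the right-hand end at a pitch of 46 mm. It needs about 5 N to push down and stays where it is pushed; something caught under it can lift it again with the same force.
- piece5 (a joint): How far trim piece 5 stands proud, m: 0 seated on the rail, at most 0.007. White rigid nylon piece 14 mm wide, 44.5 mm long, 3 mm thick with barbed feet in the rail's slot; number 5 of 0..5 counted from the right-hand end at a pitch of 46 mm. It needs about 5 N to push down and stays where it is pushed; something caught under it can lift it again with the same force.
- valve_block_mid (a point): Centre of the aluminium valve block (a box 46 x 60 x 72 mm tall, its brass port sticking out along y). Short side along its x: grip across x. The block's sides lie 23 mm from this point in x, 30 mm in y; 36 mm above its underside. 0.42 kg.
- tape_measure_mid (a point): Centre of the tape measure's case (34 mm along x, 69 mm along y, 60 mm tall), standing on its flat edge. Grip across x. 0.2 kg.
- clamp_large_mid (a point): Large steel pipe clamp lying flat, 77 x 95 x 24 mm tall: a band with two bolted ears. This point is the middle of its length, inside the band, 12 mm above its underside. The pair of ears (22 mm over both across x, 22 mm long, with the bolt through) sits 36 mm along -y from here: grip them across x. 0.14 kg.
- clamp_small_mid (a point): Small steel pipe clamp lying flat, 62 x 80 x 24 mm tall, of the same form. Point as for the large one; its ears (22 mm across x) sit 29 mm along -y from here. 0.14 kg.
- tape_roll_mid (a point): Centre of the black roll of insulating tape lying flat, 57 mm across, 19 mm tall. 0.05 kg.
- pliers_mid (a point): Combination pliers lying flat, 184 mm long along y, handles (52 mm apart outside, 16 mm high) towards +y, jaws (10 mm thick) towards -y. This point is just jaw-side of the pivot, 8 mm above the bench; the pliers' middle lies 25 mm along +y from here. The head is 26 mm wide across x here. 0.22 kg.
- spanner: Bystander: ring-and-open-end spanner 170 x 26 x 7 mm lying near the kit. Not part of the kit.
- driver: Bystander: screwdriver 228 mm long, handle 30 mm, lying at the right-hand end. Not part of the kit.
- grease_can: Bystander: squat metal can with screw cap, 75 mm across, 78 mm tall, standing behind. Not part of the kit.

How it is judged:
On the way, in this order (a step that is already met when the one before it is completed fails the run):
1. the roller rolls along the trim (wheel turning faster than 0.5 rad/s) under firm pressure (over 5 N) (contact force between roller and trim above 5 N and (velocity of joint wheel_a above 0.5 rad/s or velocity of joint wheel_a below -0.5 rad/s)), for 0.4 s.
2. every trim piece is seated and all of the kit is in the case, the lid still open (value of joint each of piece0, piece1, piece2, piece3, piece4, piece5 below 0.001 m and x of valve_block_mid in the frame of case between -0.098 and 0.098 m and y of valve_block_mid in the frame of case between -0.142 and 0.142 m and z of each of valve_block_mid, tape_measure_mid, clamp_large_mid, clamp_small_mid, tape_roll_mid, pliers_mid in the frame of case below 0.084 m and x of tape_measure_mid in the frame of case between -0.098 and 0.098 m and y of tape_measure_mid in the frame of case between -0.142 and 0.142 m and x of clamp_large_mid in the frame of case between -0.098 and 0.098 m and y of clamp_large_mid in the frame of case between -0.142 and 0.142 m and x of clamp_small_mid in the frame of case between -0.098 and 0.098 m and y of clamp_small_mid in the frame of case between -0.142 and 0.142 m and x of tape_roll_mid in the frame of case between -0.098 and 0.098 m and y of tape_roll_mid in the frame of case between -0.142 and 0.142 m and x of pliers_mid in the frame of case between -0.098 and 0.098 m and y of pliers_mid in the frame of case between -0.142 and 0.142 m and value of joint lid above 0.8 rad), for 0.2 s.
3. the lid is shut (value of joint lid below 0.035 rad), for 0.2 s.
At the end, for the whole second after the job is handed in: All six trim pieces stand less than 1 mm proud, everything of the kit that was there lies inside the case, the lid is shut (within 0.035 rad), and the roller stands upright (within 0.15 rad) and still on its wheels on the bench, not touching the case (value of joint each of piece0, piece1, piece2, piece3, piece4, piece5 below 0.001 m and x of valve_block_mid in the frame of case between -0.098 and 0.098 m and y of valve_block_mid in the frame of case between -0.142 and 0.142 m and z of each of valve_block_mid, tape_measure_mid, clamp_large_mid, clamp_small_mid, tape_roll_mid, pliers_mid in the frame of case below 0.084 m and x of tape_measure_mid in the frame of case between -0.098 and 0.098 m and y of tape_measure_mid in the frame of case between -0.142 and 0.142 m and x of clamp_large_mid in the frame of case between -0.098 and 0.098 m and y of clamp_large_mid in the frame of case between -0.142 and 0.142 m and x of clamp_small_mid in the frame of case between -0.098 and 0.098 m and y of clamp_small_mid in the frame of case between -0.142 and 0.142 m and x of tape_roll_mid in the frame of case between -0.098 and 0.098 m and y of tape_roll_mid in the frame of case between -0.142 and 0.142 m and x of pliers_mid in the frame of case between -0.098 and 0.098 m and y of pliers_mid in the frame of case between -0.142 and 0.142 m and value of joint lid below 0.035 rad and angle between roller's own z axis and vertical below 0.15 rad and height (world z) of roller between -0.006 and 0.006 m and linear speed of roller below 0.02 m/s and contact force between roller and case below 0.5 N).
It fails at once if the trim is pressed with the fingers (over 6 N) (contact force between the fingers and trim above 6 N).
It fails at once if the spanner is moved more than 5 cm (distance of spanner from where it was at the start of the episode above 0.05 m).
It fails at once if the screwdriver is moved more than 5 cm (distance of driver from where it was at the start of the episode above 0.05 m).
It fails at once if the grease can is moved more than 5 cm (distance of grease_can from where it was at the start of the episode above 0.05 m).
Of valve_block, tape_measure, clamp_large, clamp_small, tape_roll, pliers only 3 to 5 are there at a start; the rules pass over those that are not, and their reading is None.
At some moment in a run one of valve_block, tape_measure, clamp_large, clamp_small, tape_roll, pliers may be knocked a few centimetres aside while the robot is not near it.
Once in a run the grip may slacken for a moment while it holds something.
It also fails if it takes over 210 s, if anything falls off the work surface, if the arm or the gripper's body presses on something with over 40 N, if the wrist force passes 120 N, or if a joint passes its speed limit or range.

## Working session

There is one attempt and no reset: what is moved stays moved. The work goes in short steps, Python scripts to look and compute and a tool call to move; the robot and the scene stay as the last step left them, time stands still between calls to the robot, and variables do not carry over. Pictures are saved under pics/ and viewed, at most 14 in all, crops included, and the job is handed in when it is done.

Besides the shell and the picture viewer there is one more tool, called after "Request:" by a JSON object that holds its "method" and its "body", one argument or row to a line. arm_command: Moves the arm, as the interface text tells. Its arguments: {"type":"object","properties":{"series":{"type":"array","items":{"type":"number"}},"force":{"type":"number"}},"required":["series"]}

```bash
ls; mkdir -p pics
cat > h.py <<'E'
import numpy as np, cv2
from scipy.spatial.transform import Rotation as R
from plant import telemetry, vision, ctrl
def cam(n):
    s=telemetry.get_state(); c=vision.read_camera(n)
    if n=="wrist":
        T=np.eye(4);T[:3,:3]=R.from_quat(s["tcp_rot"]).as_matrix();T[:3,3]=s["eef_pos"]
        M=np.linalg.inv(T@np.array(c["T_tool_cam"])); c["rvec"]=cv2.Rodrigues(M[:3,:3])[0];c["tvec"]=M[:3,3]
    c["rvec"]=np.array(c["rvec"],float).reshape(3,1);c["tvec"]=np.array(c["tvec"],float).reshape(3)
    c["K"]=np.array(c["K"],float);c["D"]=np.array(c["D"],float)
    return c
def ray(c,uv):
    p=cv2.undistortPoints(np.array(uv,float).reshape(-1,1,2),c["K"],c["D"]).reshape(-1,2)
    Rm=cv2.Rodrigues(c["rvec"])[0]; d=np.c_[p,np.ones(len(p))]@Rm; o=-Rm.T@c["tvec"]; return o,d
def px(c,uv,z):
    o,d=ray(c,uv); return o+d*((z-o[2])/d[:,2])[:,None]
def proj(c,P): return cv2.projectPoints(np.array(P,float).reshape(-1,1,3),c["rvec"],c["tvec"],c["K"],c["D"])[0].reshape(-1,2)
def save(c,n,crop=None,f=1):
    im=c["color"]
    if crop: im=im[crop[1]:crop[3],crop[0]:crop[2]]
    cv2.imwrite("pics/"+n,cv2.resize(im,None,fx=f,fy=f,interpolation=cv2.INTER_CUBIC))
E
python3 - <<'E'
from h import *
import pickle
s=telemetry.get_state();print(s)
for n in("top","scene"):
    c=cam(n);save(c,n+"0.png",f=1.25);o,_=ray(c,[(320,200)]);print(n,o);pickle.dump(c,open(n+".pkl","wb"))
    print(np.round(px(c,[(0,0),(639,0),(639,399),(0,399)],0),3).tolist())
E
```

```text
pics
{'time': 0.0, 'qpos': array([-1.25898827e+00,  2.87192599e-01,  1.57817142e+00,  2.04892650e-05,
        1.27859349e+00, -1.50004068e-01]), 'dq': array([ 2.72300844e-04, -2.20621231e-03, -9.13415629e-05,  1.61755765e-03,
        1.11721745e-03, -7.39455829e-04]), 'joint_efforts': array([-6.30651939e-04, -4.05986059e+01, -2.92624587e+01, -1.20148347e-04,
        5.93804187e-03, -5.16480554e-06]), 'eef_pos': array([ 0.30058655, -0.6036492 ,  0.22993224]), 'tcp_rot': array([ 9.73459431e-01,  2.28856589e-01, -8.57814134e-05, -1.17935004e-03]), 'contact_force': array([-0.0147771 ,  0.50825688,  1.01460807]), 'wrist_torque': array([ 0.00365536, -0.02520817,  0.02262139]), 'finger_force': 0.0, 'opening': 0.9994438925695548}
top [ 0.44815477 -0.06251927  1.38329846]
[[1.234, 0.988, 0.0], [1.26, -1.079, 0.0], [0.023, -0.999, 0.0], [-0.003, 0.873, 0.0]]
scene [0.16721975 0.62171327 0.989646  ]
[[2.877, -0.383, -0.0], [-0.023, -2.314, 0.0], [-0.275, -0.007, 0.0], [0.917, 0.764, 0.0]]
```

View pics/top0.png

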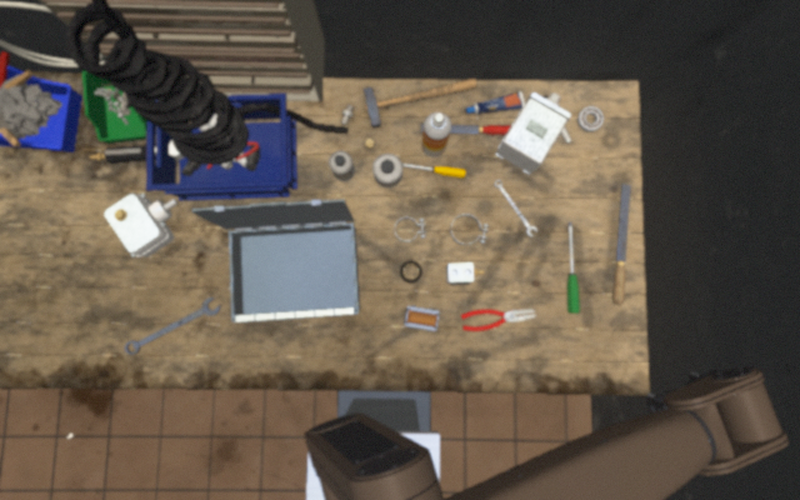

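View pics/scene0.png

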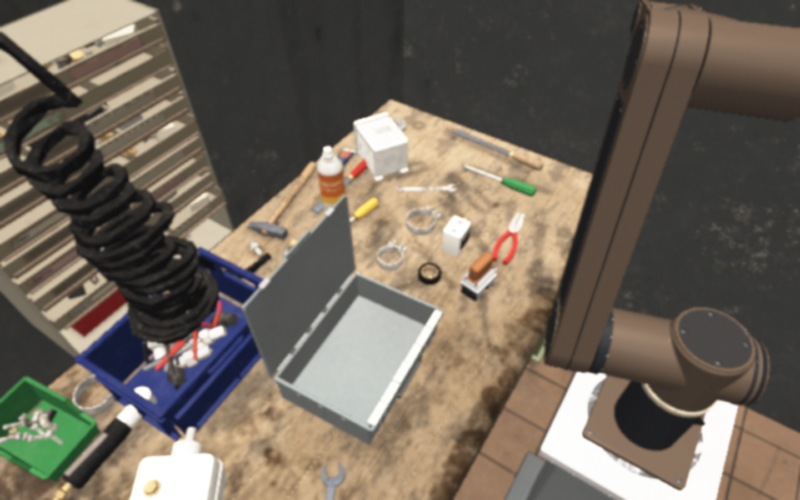

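Run:
```python
from h import *
import pickle
c=pickle.load(open("top.pkl","rb"))
save(c,"crop0.png",(175,155,455,275),2.8)
def L(n,uv,z): print(n,np.round(px(c,np.array(uv)/1.25,z),3).tolist())
L("trim ends",[(234,319),(355,312)],.087)
L("back corners(z.088)",[(229,232),(356,224)],.088)
L("roller",[(422,318)],.08)
L("box",[(461,272)],.07)
L("clamps s,l",[(408,228),(468,230)],.012)
L("roll",[(411,271)],.01)
L("pliers jaw tip, pivot, handles",[(534,314),(505,317),(463,322)],.008)
L("cans",[(342,165),(388,170)],.07)
L("spanner",[(497,183),(533,234)],.005)
```

```text
trim ends [[0.42, 0.326, 0.087], [0.44, 0.046, 0.087]]
back corners(z.088) [[0.624, 0.348, 0.088], [0.648, 0.048, 0.088]]
roller [[0.428, -0.111, 0.08]]
box [[0.538, -0.204, 0.07]]
clamps s,l [[0.651, -0.077, 0.012], [0.648, -0.227, 0.012]]
roll [[0.543, -0.086, 0.01]]
pliers jaw tip, pivot, handles [[0.441, -0.391, 0.008], [0.432, -0.319, 0.008], [0.419, -0.215, 0.008]]
cans [[0.795, 0.087, 0.07], [0.784, -0.026, 0.07]]
spanner [[0.771, -0.302, 0.005], [0.641, -0.392, 0.005]]
```

View pics/crop0.png

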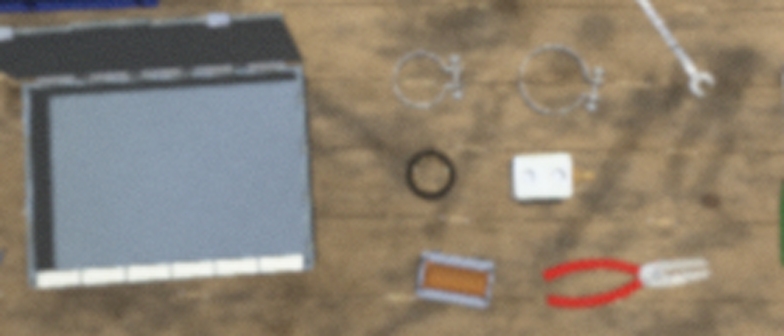

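```bash
cat >> h.py <<'E'
def plan(*ts):
    """targets (x,y,z,yaw_deg) of tool x axis; prints rows relative to the pose before each"""
    s=telemetry.get_state(); p=np.array(s["eef_pos"]); r=R.from_quat(s["tcp_rot"])
    for t in ts:
        q=R.from_euler("z",t[3],degrees=True)*R.from_euler("x",180,degrees=True)
        print(t, np.round(r.inv().apply(np.array(t[:3])-p)*100,2), np.round((r.inv()*q).as_rotvec(degrees=True),1))
        p=np.array(t[:3]); r=q
E
python3 - <<'E'
from h import *
c=vision.read_camera("wrist");print(np.round(c["T_tool_cam"],3),c["K"])
plan((.53,-.2,.40,90))
E
```

```text
[[ 0.001 -0.953 -0.303  0.078]
 [ 1.     0.001  0.001  0.001]
 [-0.001 -0.303  0.953 -0.143]
 [ 0.     0.     0.     1.   ]] [[323.9497366    0.         316.59315413]
 [  0.         323.9497366  200.40869711]
 [  0.           0.           1.        ]]
(0.53, -0.2, 0.4, 90) [ 38.53 -25.96 -16.92] [ -0.1  -0.1 -63.5]
```

Request:
{"method": "arm_command", "body": {
  "series": [38.5, -26, -17, 0, 0, -63.5, 0, 38.5, -26, -17, 0, 0, -63.5, 0, 38.5, -26, -17, 0, 0, -63.5, 0, 38.5, -26, -17, 0, 0, -63.5, 0, 38.5, -26, -17, 0, 0, -63.5, 0, 38.5, -26, -17, 0, 0, -63.5, 0, 38.5, -26, -17, 0, 0, -63.5, 0, 38.5, -26, -17, 0, 0, -63.5, 0, 38.5, -26, -17, 0, 0, -63.5, 0, 38.5, -26, -17, 0, 0, -63.5, 0]
}}

```text
time: 0.98
eef_pos: [0.4939, -0.2618, 0.375]
tcp_rot: [0.706, 0.708, -0.0, -0.0]
contact_force: [1.9, -0.1, -0.6]
opening: 0.998
finger_force: 0.0
```

Request:
{"method": "arm_command", "body": {
  "series": [0, 0, 0, 0, 0, 0, 0, 0, 0, 0, 0, 0, 0, 0, 0, 0, 0, 0, 0, 0, 0]
}}

```text
time: 1.23
eef_pos: [0.4933, -0.2637, 0.3739]
tcp_rot: [0.707, 0.707, -0.0, -0.0]
contact_force: [-0.0, 0.4, -0.7]
opening: 0.996
finger_force: 0.0
```

Run:
```python
from h import *
import pickle
s=telemetry.get_state();print(s["time"],s["eef_pos"],R.from_quat(s["tcp_rot"]).as_euler("xyz",degrees=True))
c=cam("wrist");pickle.dump(c,open("w1.pkl","wb"));save(c,"w1.png",f=1.25)
```

```text
1.2333 [ 0.49328492 -0.263673    0.37385718] [-1.79942075e+02 -4.17067903e-03  8.99892446e+01]
```

View pics/w1.png

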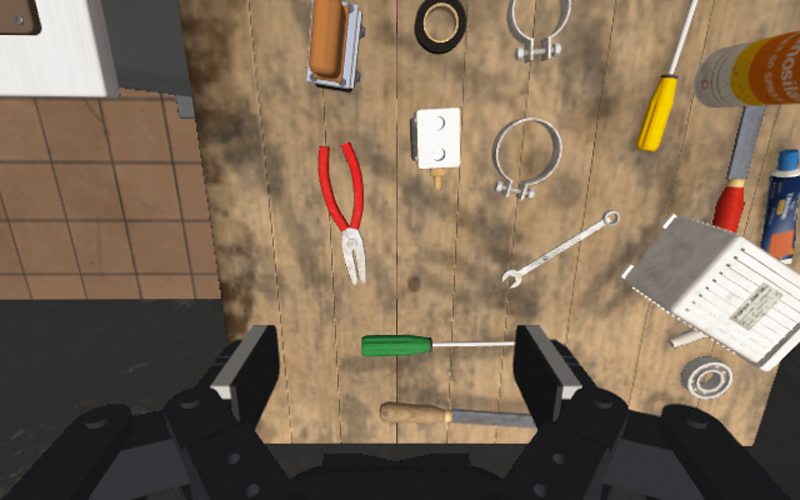

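Run:
```python
from h import *
import pickle
c=pickle.load(open("w1.pkl","rb"))
def L(n,uv,z): print(n,np.round(px(c,np.array(uv)/1.25,z),3).tolist())
L("block top corners",[(417,110),(460,108),(460,165),(417,167)],.072)
L("clampL band c, ears",[(528,150),(515,190)],.02)
L("pliers pivot/jaw tip/handles",[(351,242),(358,281),(324,150),(348,145)],.012)
L("roller grip far end",[(327,76)],.106)
plan((.5,0,.4,90),(.5,.28,.4,90))
```

```text
block top corners [[0.516, -0.176, 0.072], [0.56, -0.174, 0.072], [0.563, -0.232, 0.072], [0.517, -0.234, 0.072]]
clampL band c, ears [[0.651, -0.22, 0.02], [0.64, -0.268, 0.02]]
pliers pivot/jaw tip/handles [[0.436, -0.337, 0.012], [0.443, -0.391, 0.012], [0.407, -0.221, 0.012], [0.436, -0.215, 0.012]]
roller grip far end [[0.429, -0.147, 0.106]]
(0.5, 0, 0.4, 90) [26.43  0.66 -2.65] [-0.1 -0.  -0.1]
(0.5, 0.28, 0.4, 90) [28. -0. -0.] [0. 0. 0.]
```

Request:
{"method": "arm_command", "body": {
  "series": [26.4, 0.7, -2.6, 0, 0, 0, 0, 26.4, 0.7, -2.6, 0, 0, 0, 0, 26.4, 0.7, -2.6, 0, 0, 0, 0, 26.4, 0.7, -2.6, 0, 0, 0, 0, 26.4, 0.7, -2.6, 0, 0, 0, 0, 26.4, 0.7, -2.6, 0, 0, 0, 0, 26.4, 0.7, -2.6, 0, 0, 0, 0, 26.4, 0.7, -2.6, 0, 0, 0, 0, 26.4, 0.7, -2.6, 0, 0, 0, 0, 26.4, 0.7, -2.6, 0, 0, 0, 0]
}}

```text
time: 2.12
eef_pos: [0.5006, -0.0014, 0.3995]
tcp_rot: [0.708, 0.706, -0.001, -0.001]
contact_force: [-1.6, 0.0, 0.2]
opening: 1.005
finger_force: 0.0
```

Run:
```python
from h import *
import pickle
c=cam("wrist");pickle.dump(c,open("w2.pkl","wb"));save(c,"w2.png",f=1.25)
```

Request:
{"method": "arm_command", "body": {
  "series": [28, 0, 0, 0, 0, 0, 0, 28, 0, 0, 0, 0, 0, 0, 28, 0, 0, 0, 0, 0, 0, 28, 0, 0, 0, 0, 0, 0, 28, 0, 0, 0, 0, 0, 0, 28, 0, 0, 0, 0, 0, 0, 28, 0, 0, 0, 0, 0, 0, 28, 0, 0, 0, 0, 0, 0, 28, 0, 0, 0, 0, 0, 0, 28, 0, 0, 0, 0, 0, 0]
}}

```text
time: 3.0
eef_pos: [0.5016, 0.2787, 0.3999]
tcp_rot: [0.708, 0.706, -0.001, 0.0]
contact_force: [0.0, -0.8, -0.7]
opening: 0.999
finger_force: 0.0
```

Run:
```python
from h import *
import pickle
c=cam("wrist");pickle.dump(c,open("w3.pkl","wb"));save(c,"w3.png",f=1.25)
```

```text
(no output)
```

View pics/w2.png

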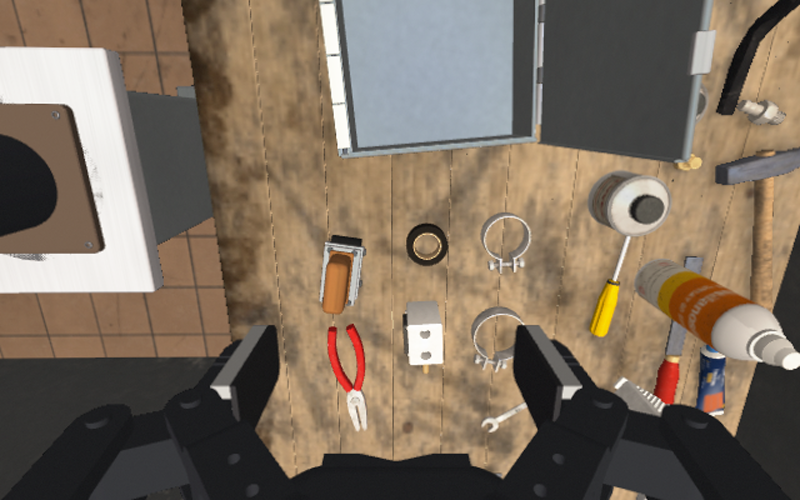

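View pics/w3.png

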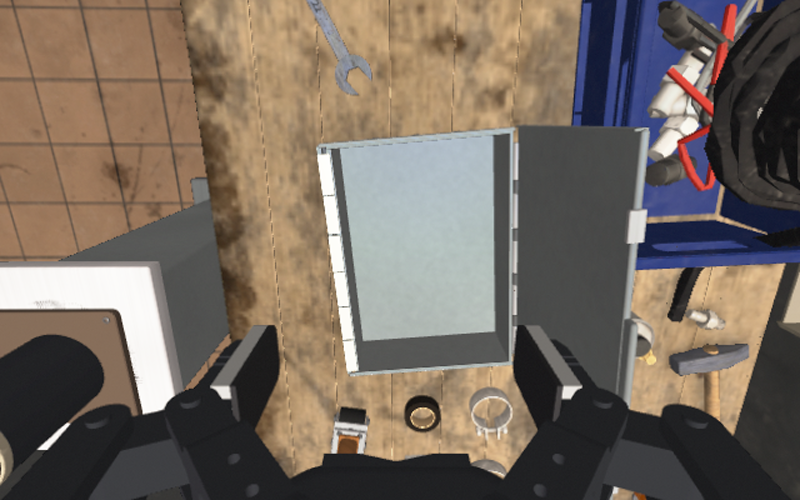

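Run:
```python
from h import *
import pickle
c=pickle.load(open("w3.pkl","rb"));im=c["color"]
hsv=cv2.cvtColor(im,cv2.COLOR_BGR2HSV)
m=((hsv[...,1]<30)&(hsv[...,2]>215)).astype(np.uint8); m[:, :250]=0; m[:,290:]=0; m[:110]=0; m[302:]=0
ys,xs=np.nonzero(m);print(len(ys),xs.min(),xs.max(),ys.min(),ys.max())
W=px(c,np.c_[xs,ys],.087)[:,:2]
vx,vy,x0,y0=cv2.fitLine(W.astype(np.float32),cv2.DIST_HUBER,0,.01,.01).ravel()
d=np.array([vx,vy])*np.sign(vy); t=(W-[x0,y0])@d; n=(W-[x0,y0])@np.array([d[1],-d[0]])
print("yaw",np.degrees(np.arctan2(-d[0],d[1])),"right",[x0,y0]+d*t.min(),"left",[x0,y0]+d*t.max(),"len",np.ptp(t),"w",np.percentile(n,[2,98]))
print("corners",np.round(px(c,np.array([(318,147),(350,375)])/1.25,.084),3).tolist(),np.round(px(c,np.array([(517,129),(512,362)])/1.25,.088),3).tolist())
c=pickle.load(open("w2.pkl","rb"));im=c["color"];hsv=cv2.cvtColor(im,cv2.COLOR_BGR2HSV)
m=((hsv[...,0]<17)&(hsv[...,1]>140)&(hsv[...,2]>90)).astype(np.uint8)*255;m[:,:250]=0;m[:,295:]=0;m[:185]=0;m[255:]=0
k=max(cv2.findContours(m,0,2)[0],key=cv2.contourArea);print("grip",cv2.boundingRect(k),cv2.minAreaRect(k))
P=px(c,k.reshape(-1,2),.106);
for y in np.arange(P[:,1].min(),P[:,1].max(),.008):
    s=P[abs(P[:,1]-y)<.004]; print(round(y,3),s[:,0].min().round(4),s[:,0].max().round(4))
```

```text
1521 254 285 123 300
yaw 4.6261187 right [0.4447892  0.03806691] left [0.42186357 0.32138997] len 0.28424908219329237 w [-0.00646176  0.00650844]
corners [[0.417, 0.328, 0.084], [0.441, 0.036, 0.084]] [[0.632, 0.346, 0.088], [0.652, 0.058, 0.088]]
grip (258, 200, 25, 51) ((269.4615478515625, 225.8076934814453), (19.721521377563477, 50.11003112792969), 7.125016689300537)
-0.142 0.415 0.4358
-0.134 0.4138 0.4391
-0.126 0.4142 0.4424
-0.118 0.4163 0.4439
-0.11 0.4443 0.4459
-0.102 0.4186 0.4202
-0.094 0.4463 0.4478
-0.086 0.4209 0.4496
-0.078 0.4225 0.4271
-0.07 0.4389 0.4516
```

Run:
```python
from h import *
plan((.43,-.113,.18,82),(.43,-.113,.066,82))
```

```text
(0.43, -0.113, 0.18, 82) [-39.15  -7.02  22.05] [-0.   0.   7.8]
(0.43, -0.113, 0.066, 82) [ 0.  -0.  11.4] [0. 0. 0.]
```

Request:
{"method": "arm_command", "body": {
  "series": [-39.1, -7, 12, 0, 0, 7.8, 0, -39.1, -7, 12, 0, 0, 7.8, 0, -39.1, -7, 12, 0, 0, 7.8, 0, -39.1, -7, 12, 0, 0, 7.8, 0, -39.1, -7, 12, 0, 0, 7.8, 0, -39.1, -7, 12, 0, 0, 7.8, 0, -39.1, -7, 12, 0, 0, 7.8, 0, -39.1, -7, 12, 0, 0, 7.8, 0, -39.1, -7, 12, 0, 0, 7.8, 0, -39.1, -7, 12, 0, 0, 7.8, 0]
}}

```text
time: 3.88
eef_pos: [0.429, -0.114, 0.2803]
tcp_rot: [0.755, 0.656, 0.0, 0.001]
contact_force: [1.3, -0.2, 0.7]
opening: 0.999
finger_force: 0.0
```

Request:
{"method": "arm_command", "body": {
  "series": [0, 0, 10, 0, 0, 0, 0, 0, 0, 10, 0, 0, 0, 0, 0, 0, 10, 0, 0, 0, 0, 0, 0, 10, 0, 0, 0, 0]
}}

```text
time: 4.22
eef_pos: [0.4265, -0.1109, 0.1753]
tcp_rot: [0.755, 0.655, -0.002, -0.005]
contact_force: [-1.3, -1.2, 0.1]
opening: 0.996
finger_force: 0.0
```

Run:
```python
from h import *
c=cam("wrist");save(c,"w4.png",f=1)
plan((.43,-.113,.066,82))
print(proj(c,[(.43,-.113,.106),(.43,-.08,.106),(.43,-.146,.106)]))
```

```text
(0.43, -0.113, 0.066, 82) [-0.15  0.22 11.25] [-0.3 -0.1 -0. ]
[[322.08310752 215.08909576]
 [315.44907923 169.13202597]
 [328.17269148 257.25828678]]
```

View pics/w4.png

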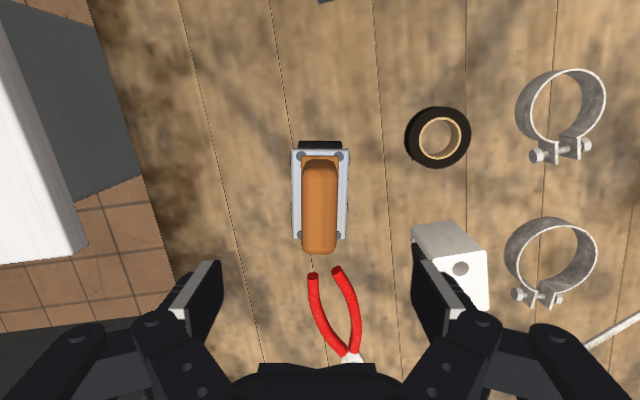

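Request:
{"method": "arm_command", "body": {
  "series": [0.2, 0.2, 11.2, 0, 0, 0, 0, 0.2, 0.2, 11.2, 0, 0, 0, 0, 0.2, 0.2, 11.2, 0, 0, 0, 0, 0.2, 0.2, 11.2, 0, 0, 0, 0, 0.2, 0.2, 11.2, 0, 0, 0, 0.9, 0.2, 0.2, 11.2, 0, 0, 0, 0.9, 0.2, 0.2, 11.2, 0, 0, 0, 0.9, 0.2, 0.2, 11.2, 0, 0, 0, 0.9, 0.2, 0.2, 11.2, 0, 0, 0, 0.9, 0.2, 0.2, 11.2, 0, 0, 0, 0.9],
  "force": 70
}}

```text
time: 5.1
eef_pos: [0.4342, -0.1096, 0.0704]
tcp_rot: [0.754, 0.657, 0.001, 0.002]
contact_force: [-0.4, -0.4, 5.5]
opening: 0.301
finger_force: 73.2
```

Request:
{"method": "arm_command", "body": {
  "series": [0, 0, 0, 0, 0, 0, 0.9, 0, 0, 0, 0, 0, 0, 0.9, 0, 0, 0, 0, 0, 0, 0.9]
}}

```text
time: 5.35
eef_pos: [0.4342, -0.1096, 0.07]
tcp_rot: [0.754, 0.657, 0.001, 0.002]
contact_force: [-0.7, 0.1, 5.3]
opening: 0.294
finger_force: 73.2
```

Run:
```python
from h import *
plan((.434,-.11,.20,82),(.442,.068,.20,94.6))
```

```text
(0.434, -0.11, 0.2, 82) [ -0.06   0.03 -13.  ] [0.2 0.1 0.2]
(0.442, 0.068, 0.2, 94.6) [17.74 -1.69 -0.  ] [  0.    0.  -12.6]
```

Request:
{"method": "arm_command", "body": {
  "series": [0, 0, -3, 0, 0, 0, 0.9, 0, 0, -6, 0, 0, 0, 0.9, 0, 0, -9, 0, 0, 0, 0.9, 0, 0, -13.5, 0, 0, 0, 0.9, 0, 0, -13.5, 0, 0, 0, 0.9, 0, 0, -13.5, 0, 0, 0, 0.9, 0, 0, -13.5, 0, 0, 0, 0.9]
}}

```text
time: 5.93
eef_pos: [0.432, -0.1085, 0.202]
tcp_rot: [0.754, 0.657, -0.0, -0.001]
contact_force: [-0.0, -0.2, -3.9]
opening: 0.293
finger_force: 72.2
```

Run:
```python
from h import *
plan((.442,.068,.20,94.6))
print(telemetry.get_state()["contact_force"])
```

```text
(0.442, 0.068, 0.2, 94.6) [17.62 -1.41  0.22] [ -0.1  -0.1 -12.4]
[-0.04729331 -0.16906201 -3.86809872]
```

Request:
{"method": "arm_command", "body": {
  "series": [3, -0.2, 0, 0, 0, -4, 0.9, 6, -0.5, 0, 0, 0, -8, 0.9, 9, -0.8, 0, 0, 0, -12.4, 0.9, 12, -1, 0, 0, 0, -12.4, 0.9, 15, -1.2, 0, 0, 0, -12.4, 0.9, 17.6, -1.4, 0, 0, 0, -12.4, 0.9, 17.6, -1.4, 0, 0, 0, -12.4, 0.9, 17.6, -1.4, 0, 0, 0, -12.4, 0.9, 17.6, -1.4, 0, 0, 0, -12.4, 0.9]
}}

```text
time: 6.68
eef_pos: [0.4416, 0.0673, 0.2009]
tcp_rot: [0.678, 0.735, -0.002, -0.002]
contact_force: [0.4, 0.1, -2.5]
opening: 0.296
finger_force: 72.1
```

Run:
```python
from h import *
c=cam("wrist");save(c,"w5.png",f=1.2);plan((.442,.068,.20,94.6))
d=np.array([-.0807,.9967]);m=np.array([.433,.181])
print(proj(c,[(*(m+d*s),.087) for s in(-.138,-.09,0,.138)])*1.2)
```

```text
(0.442, 0.068, 0.2, 94.6) [0.11 0.02 0.15] [-0.2 -0.  -0.1]
[[ 381.03612217  265.38203088]
 [ 381.1402229   198.69699684]
 [ 381.37647829   50.35683893]
 [ 381.91103237 -272.48714745]]
```

View pics/w5.png

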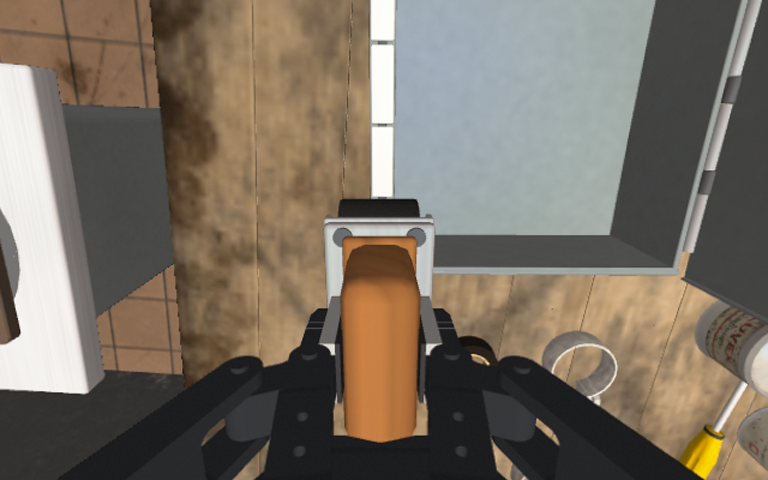

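Request:
{"method": "arm_command", "body": {
  "series": [0.1, 0, 1.5, 0, 0, 0, 0.9, 0.1, 0, 2.5, 0, 0, 0, 0.9, 0.1, 0, 3.2, 0, 0, 0, 0.9, 0.1, 0, 3.7, 0, 0, 0, 0.9, 0.1, 0, 4, 0, 0, 0, 0.9, 0.1, 0, 4, 0, 0, 0, 0.9]
}}

```text
time: 7.23
eef_pos: [0.4425, 0.068, 0.1627]
tcp_rot: [0.679, 0.734, -0.001, -0.001]
contact_force: [-0.7, 0.3, -2.6]
opening: 0.295
finger_force: 72.2
```

Request:
{"method": "arm_command", "body": {
  "series": [0, 0, 0.2, 0, 0, 0, 0.9, 0, 0, 0.4, 0, 0, 0, 0.9, 0, 0, 0.4, 0, 0, 0, 0.9]
}}

```text
time: 7.48
eef_pos: [0.4435, 0.0682, 0.1604]
tcp_rot: [0.678, 0.735, 0.0, 0.001]
contact_force: [-0.5, -0.7, 0.6]
opening: 0.297
finger_force: 72.6
```

Request:
{"method": "arm_command", "body": {
  "series": [0, 0, 0.2, 0, 0, 0, 0.9, 0, 0, 0.4, 0, 0, 0, 0.9, 0, 0, 0.4, 0, 0, 0, 0.9]
}}

```text
time: 7.73
eef_pos: [0.4438, 0.0679, 0.1571]
tcp_rot: [0.678, 0.735, 0.0, 0.001]
contact_force: [-2.8, -1.0, 5.8]
opening: 0.296
finger_force: 72.4
```

Request:
{"method": "arm_command", "body": {
  "series": [0, 0, 0.3, 0, 0, 0, 0.9, 0, 0, 0.5, 0, 0, 0, 0.9, 0, 0, 0.5, 0, 0, 0, 0.9, 0, 0, 0.5, 0, 0, 0, 0.9]
}}

```text
time: 8.07
eef_pos: [0.4439, 0.0677, 0.1534]
tcp_rot: [0.678, 0.735, -0.0, 0.001]
contact_force: [-3.9, -1.6, 11.9]
opening: 0.295
finger_force: 73.2
```

Request:
{"method": "arm_command", "body": {
  "series": [0.8, 0, 0, 0, 0, 0, 0.9, 1.6, 0, 0, 0, 0, 0, 0.9, 2.4, 0, 0, 0, 0, 0, 0.9, 3.2, 0, 0, 0, 0, 0, 0.9, 4, 0, 0, 0, 0, 0, 0.9, 4.8, 0, 0, 0, 0, 0, 0.9, 5.6, 0, 0, 0, 0, 0, 0.9, 6.4, 0, 0, 0, 0, 0, 0.9, 7.2, 0, 0, 0, 0, 0, 0.9, 8, 0, 0, 0, 0, 0, 0.9]
}}

```text
time: 8.9
eef_pos: [0.4379, 0.1484, 0.1536]
tcp_rot: [0.678, 0.735, 0.001, 0.001]
contact_force: [-4.1, -2.0, 10.9]
opening: 0.295
finger_force: 73.2
```

Run:
```python
from h import *
plan((.433-.0807*.118,.181+.9967*.118,.1534,94.6))
```

```text
(0.4234774, 0.2986106, 0.1534, 94.6) [ 1.509e+01 -2.400e-01  1.000e-02] [ 0.2  0.  -0. ]
```

Request:
{"method": "arm_command", "body": {
  "series": [0.8, -0.1, 0, 0, 0, 0, 0.9, 1.6, -0.1, 0, 0, 0, 0, 0.9, 2.4, -0.1, 0, 0, 0, 0, 0.9, 3.2, -0.1, 0, 0, 0, 0, 0.9, 4, -0.1, 0, 0, 0, 0, 0.9, 4.8, -0.1, 0, 0, 0, 0, 0.9, 5.6, -0.1, 0, 0, 0, 0, 0.9, 6.4, -0.1, 0, 0, 0, 0, 0.9, 7.2, -0.1, 0, 0, 0, 0, 0.9, 8, -0.1, 0, 0, 0, 0, 0.9]
}}

```text
time: 9.73
eef_pos: [0.4316, 0.2286, 0.1541]
tcp_rot: [0.678, 0.735, 0.002, 0.002]
contact_force: [-0.5, -1.1, 9.7]
opening: 0.291
finger_force: 73.1
```

Request:
{"method": "arm_command", "body": {
  "series": [0.8, 0, 0, 0, 0, 0, 0.9, 1.6, 0, 0, 0, 0, 0, 0.9, 2.4, 0, 0, 0, 0, 0, 0.9, 3.2, 0, 0, 0, 0, 0, 0.9, 4, 0, 0, 0, 0, 0, 0.9, 4.8, 0, 0, 0, 0, 0, 0.9, 5.6, 0, 0, 0, 0, 0, 0.9, 6.4, 0, 0, 0, 0, 0, 0.9, 7.2, 0, 0, 0, 0, 0, 0.9, 7.2, 0, 0, 0, 0, 0, 0.9]
}}

```text
time: 10.57
eef_pos: [0.4258, 0.3018, 0.1544]
tcp_rot: [0.678, 0.735, 0.004, 0.001]
contact_force: [-1.8, 0.1, 9.6]
opening: 0.294
finger_force: 73.0
```

Request:
{"method": "arm_command", "body": {
  "series": [0, 0, 0.3, 0, 0, 0, 0.9, -0.9, 0, 0.3, 0, 0, 0, 0.9, -1.8, 0, 0.3, 0, 0, 0, 0.9, -2.7, 0, 0.3, 0, 0, 0, 0.9, -3.6, 0, 0.3, 0, 0, 0, 0.9, -4.5, 0, 0.3, 0, 0, 0, 0.9, -5.4, 0, 0.3, 0, 0, 0, 0.9, -6.3, 0, 0.3, 0, 0, 0, 0.9, -7.2, 0, 0.3, 0, 0, 0, 0.9, -8.1, 0, 0.3, 0, 0, 0, 0.9]
}}

```text
time: 11.4
eef_pos: [0.4324, 0.2197, 0.1519]
tcp_rot: [0.678, 0.735, 0.003, 0.001]
contact_force: [-2.4, 0.8, 12.7]
opening: 0.294
finger_force: 73.4
```

Request:
{"method": "arm_command", "body": {
  "series": [-0.9, 0, 0, 0, 0, 0, 0.9, -1.8, 0, 0, 0, 0, 0, 0.9, -2.7, 0, 0, 0, 0, 0, 0.9, -3.6, 0, 0, 0, 0, 0, 0.9, -4.5, 0, 0, 0, 0, 0, 0.9, -5.4, 0, 0, 0, 0, 0, 0.9, -6.3, 0, 0, 0, 0, 0, 0.9, -7.2, 0, 0, 0, 0, 0, 0.9, -8.1, 0, 0, 0, 0, 0, 0.9, -9, 0, 0, 0, 0, 0, 0.9]
}}

```text
time: 12.23
eef_pos: [0.4396, 0.1293, 0.1518]
tcp_rot: [0.678, 0.735, 0.003, 0.002]
contact_force: [-2.5, 1.6, 12.6]
opening: 0.294
finger_force: 73.4
```

Request:
{"method": "arm_command", "body": {
  "series": [-0.9, 0, 0, 0, 0, 0, 0.9, -1.8, 0, 0, 0, 0, 0, 0.9, -2.7, 0, 0, 0, 0, 0, 0.9, -3.6, 0, 0, 0, 0, 0, 0.9, -4.5, 0, 0, 0, 0, 0, 0.9, -5.4, 0, 0, 0, 0, 0, 0.9, -6.3, 0, 0, 0, 0, 0, 0.9, -6.3, 0, 0, 0, 0, 0, 0.9]
}}

```text
time: 12.9
eef_pos: [0.4448, 0.0648, 0.1517]
tcp_rot: [0.679, 0.734, 0.001, 0.003]
contact_force: [-2.5, -2.1, 13.2]
opening: 0.296
finger_force: 73.4
```

Request:
{"method": "arm_command", "body": {
  "series": [0, 0, -2, 0, 0, 0, 0.9, 0, 0, -4, 0, 0, 0, 0.9, 0, 0, -5, 0, 0, 0, 0.9, 0, 0, -5, 0, 0, 0, 0.9, -4, 0.3, -5, 0, 0, 4, 0.9, -8, 0.4, -5, 0, 0, 8, 0.9, -12, 0.4, -5, 0, 0, 12, 0.9, -17.5, 0.4, -5, 0, 0, 12, 0.9, -17.5, 0.4, -5, 0, 0, 12, 0.9, -17.5, 0.4, -5, 0, 0, 12, 0.9]
}}

```text
time: 13.73
eef_pos: [0.4596, -0.1108, 0.1958]
tcp_rot: [0.753, 0.658, -0.001, -0.001]
contact_force: [-1.5, 0.4, -2.6]
opening: 0.294
finger_force: 74.2
```

Run:
```python
from h import *
s=telemetry.get_state();print(s["contact_force"]);plan((.432,-.11,.08,82))
```

```text
[-1.45714269  0.42113558 -2.60618711]
(0.432, -0.11, 0.08, 82) [-0.28 -2.72 11.59] [-0.1  0.   0.3]
```

Request:
{"method": "arm_command", "body": {
  "series": [-0.2, -2.2, 3, 0, 0, 0, 0.9, -0.2, -2.2, 6, 0, 0, 0, 0.9, -0.2, -2.2, 9, 0, 0, 0, 0.9, -0.2, -2.2, 11, 0, 0, 0, 0.9, -0.2, -2.2, 11.6, 0, 0, 0, 0.9, -0.2, -2.2, 12, 0, 0, 0, 0.9, -0.2, -2.2, 12.2, 0, 0, 0, 0.9, -0.2, -2.2, 12.2, 0, 0, 0, 0.9]
}}

```text
time: 14.4
eef_pos: [0.4387, -0.1071, 0.0762]
tcp_rot: [0.751, 0.66, 0.0, 0.001]
contact_force: [-1.0, 0.1, -3.2]
opening: 0.291
finger_force: 73.9
```

Request:
{"method": "arm_command", "body": {
  "series": [0, 0, 0.2, 0, 0, 0, 0.9, 0, 0, 0.3, 0, 0, 0, 0.9, 0, 0, 0.4, 0, 0, 0, 0.9, 0, 0, 0.5, 0, 0, 0, 0.9, 0, 0, 0.5, 0, 0, 0, 0.9]
}}

```text
time: 14.82
eef_pos: [0.4382, -0.1072, 0.0708]
tcp_rot: [0.752, 0.66, 0.0, 0.0]
contact_force: [0.1, 0.2, -3.0]
opening: 0.291
finger_force: 74.4
```

Request:
{"method": "arm_command", "body": {
  "series": [0, 0, 0.1, 0, 0, 0, 0.9, 0, 0, 0.2, 0, 0, 0, 0.9, 0, 0, 0.3, 0, 0, 0, 0.9, 0, 0, 0.3, 0, 0, 0, 0.9]
}}

```text
time: 15.15
eef_pos: [0.4384, -0.1074, 0.0689]
tcp_rot: [0.751, 0.66, -0.0, 0.0]
contact_force: [-3.7, 0.2, 7.6]
opening: 0.295
finger_force: 75.5
```

Request:
{"method": "arm_command", "body": {
  "series": [0, 0, -0.2, 0, 0, 0, 0.9, 0, 0, -0.2, 0, 0, 0, 0.6, 0, 0, -0.2, 0, 0, 0, 0.5, 0, 0, -0.2, 0, 0, 0, 0.3, 0, 0, -0.2, 0, 0, 0, 0, 0, 0, -0.2, 0, 0, 0, 0, 0, 0, -4, 0, 0, 0, 0, 0, 0, -8, 0, 0, 0, 0, 0, 0, -12, 0, 0, 0, 0, 0, 0, -12, 0, 0, 0, 0]
}}

```text
time: 15.98
eef_pos: [0.4425, -0.1092, 0.1965]
tcp_rot: [0.751, 0.66, 0.003, 0.008]
contact_force: [1.0, -0.5, 0.9]
opening: 1.001
finger_force: 0.0
```

Run:
```python
from h import *
c=cam("scene");save(c,"s1.png",(190,150,440,360),3.1)
plan((.539,-.204,.17,90))
```

```text
(0.539, -0.204, 0.17, 90) [-8.19 10.93  2.43] [ 0.6  0.3 -7.4]
```

View pics/s1.png

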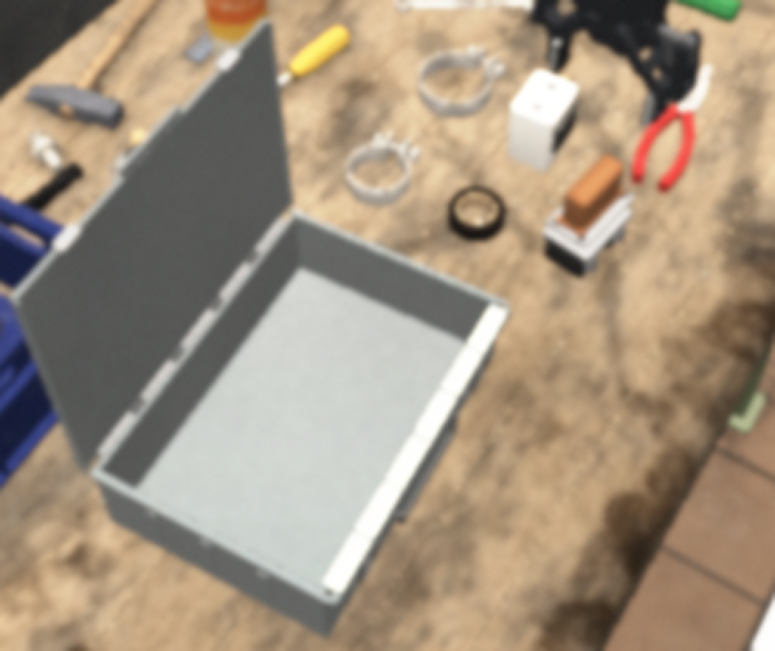

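Request:
{"method": "arm_command", "body": {
  "series": [-4, 5.5, 0, 0, 0, -7, 0, -8.2, 10.9, 0, 0, 0, -9.4, 0, -8.2, 10.9, 1, 0, 0, -9.4, 0, -8.2, 10.9, 1, 0, 0, -9.4, 0, -8.2, 10.9, 1, 0, 0, -9.4, 0, -8.2, 10.9, 1, 0, 0, -9.4, 0]
}}

```text
time: 16.53
eef_pos: [0.5344, -0.2022, 0.1752]
tcp_rot: [0.695, 0.719, -0.0, -0.002]
contact_force: [-0.4, 1.0, -0.3]
opening: 1.0
finger_force: 0.0
```

Run:
```python
from h import *
c=cam("wrist");save(c,"w6.png",f=1.2)
plan((.539,-.204,.04,92))
print(proj(c,[(.516,-.176,.072),(.560,-.174,.072),(.563,-.232,.072),(.517,-.234,.072)])*1.2)
```

```text
(0.539, -0.204, 0.04, 92) [-0.28  0.51 13.58] [-0.2 -0.1 -0. ]
[[352.6081011  198.26778343]
 [421.09597881 197.57046695]
 [419.83030973 280.85590695]
 [352.92776646 281.32421151]]
```

View pics/w6.png

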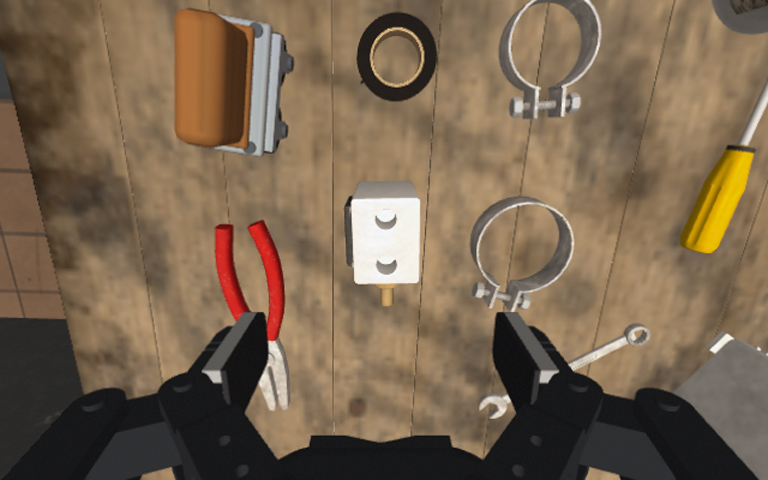

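Request:
{"method": "arm_command", "body": {
  "series": [-0.3, 0.5, 4, 0, 0, 0, 0, -0.3, 0.5, 8, 0, 0, 0, 0, -0.3, 0.5, 11, 0, 0, 0, 0, -0.3, 0.5, 13.5, 0, 0, 0, 0, -0.3, 0.5, 13.5, 0, 0, 0, 0.7, -0.3, 0.5, 13.5, 0, 0, 0, 0.7, -0.3, 0.5, 13.5, 0, 0, 0, 0.7, -0.3, 0.5, 13.5, 0, 0, 0, 0.7, -0.3, 0.5, 13.5, 0, 0, 0, 0.7, -0.3, 0.5, 13.5, 0, 0, 0, 0.7],
  "force": 70
}}

```text
time: 17.42
eef_pos: [0.5415, -0.2059, 0.0454]
tcp_rot: [0.695, 0.719, 0.0, 0.001]
contact_force: [-4.3, 1.0, 6.3]
opening: 0.512
finger_force: 72.3
```

Request:
{"method": "arm_command", "body": {
  "series": [0, 0, 0, 0, 0, 0, 0.7, 0, 0, -4, 0, 0, 0, 0.7, 0, 0, -8, 0, 0, 0, 0.7, 0, 0, -12, 0, 0, 0, 0.7, 0, 0, -15, 0, 0, 0, 0.7, 0, 0, -15, 0, 0, 0, 0.7]
}}

```text
time: 17.92
eef_pos: [0.5447, -0.2075, 0.202]
tcp_rot: [0.695, 0.719, 0.002, 0.008]
contact_force: [2.1, -1.2, -3.5]
opening: 0.513
finger_force: 73.8
```

```bash
cat >> h.py <<'E'
def cw(x,y): # case frame -> world xy
    a=np.radians(4.6); return (.538+x*np.cos(a)-y*np.sin(a), .190+x*np.sin(a)+y*np.cos(a))
E
python3 - <<'E'
from h import *
import cv2
x,y=cw(.03,.10); plan((x,y,.19,94.6),(x,y,.05,94.6))
E
```

```text
(np.float64(0.5598834739208015), np.float64(0.2920838555754905), 0.19, 94.6) [49.89  3.21  0.79] [ 0.8  0.5 -2.6]
(np.float64(0.5598834739208015), np.float64(0.2920838555754905), 0.05, 94.6) [ 0. -0. 14.] [0. 0. 0.]
```

Request:
{"method": "arm_command", "body": {
  "series": [3, 0.3, 0, 0, 0, 0, 0.7, 6.5, 0.5, 0, 0, 0, 0, 0.7, 10, 0.7, 0, 0, 0, 0, 0.7, 13.5, 0.9, 0, 0, 0, 0, 0.7, 17, 1.1, 0, 0, 0, 0, 0.7, 20.5, 1.3, 0, 0, 0, 0, 0.7, 24, 1.5, 0, 0, 0, 0, 0.7, 27.5, 1.8, 0, 0, 0, 0, 0.7, 31, 2, 0, 0, 0, -2, 0.7, 34, 2.2, 0, 0, 0, -2.6, 0.7]
}}

```text
time: 18.75
eef_pos: [0.5495, 0.1376, 0.1905]
tcp_rot: [0.678, 0.735, -0.0, -0.001]
contact_force: [0.6, -0.2, -3.3]
opening: 0.518
finger_force: 73.6
```

Request:
{"method": "arm_command", "body": {
  "series": [3, 0.2, 0, 0, 0, 0, 0.7, 6, 0.3, 0, 0, 0, 0, 0.7, 9, 0.3, 0, 0, 0, 0, 0.7, 12, 0.3, 0, 0, 0, 0, 0.7, 14.5, 0.3, 0, 0, 0, 0, 0.7, 15.9, 0.3, 0, 0, 0, 0, 0.7, 15.9, 0.3, 0, 0, 0, 0, 0.7, 15.9, 0.3, 0, 0, 0, 0, 0.7]
}}

```text
time: 19.42
eef_pos: [0.5405, 0.2939, 0.1911]
tcp_rot: [0.678, 0.735, -0.001, -0.0]
contact_force: [0.2, -0.3, -4.0]
opening: 0.514
finger_force: 73.6
```

Run:
```python
from h import *
x,y=cw(.03,.10); plan((x,y,.06,94.6))
c=cam("wrist");save(c,"w7.png",f=1)
```

```text
(np.float64(0.5598834739208015), np.float64(0.2920838555754905), 0.06, 94.6) [-0.32  1.94 13.1 ] [-0.1  0.1  0. ]
```

View pics/w7.png

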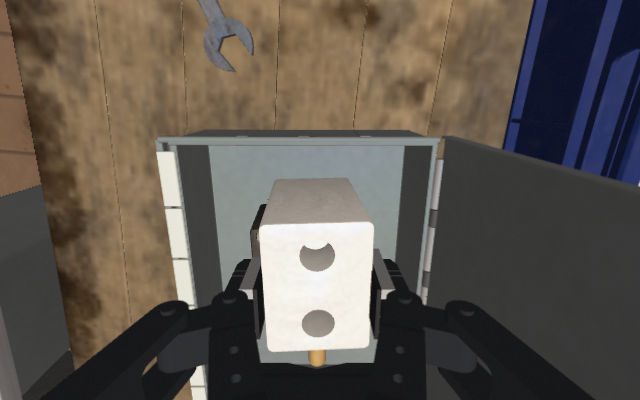

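Request:
{"method": "arm_command", "body": {
  "series": [-0.3, 1.9, 2, 0, 0, 0, 0.7, -0.3, 1.9, 5, 0, 0, 0, 0.7, -0.3, 1.9, 8, 0, 0, 0, 0.7, -0.3, 1.9, 11, 0, 0, 0, 0.7, -0.3, 1.9, 13, 0, 0, 0, 0.7, -0.3, 1.9, 13.3, 0, 0, 0, 0.7, -0.3, 1.9, 13.3, 0, 0, 0, 0.7]
}}

```text
time: 20.05
eef_pos: [0.5596, 0.2907, 0.0577]
tcp_rot: [0.679, 0.734, -0.002, -0.001]
contact_force: [1.1, -0.8, -2.1]
opening: 0.511
finger_force: 73.5
```

Request:
{"method": "arm_command", "body": {
  "series": [0, 0, 0.1, 0, 0, 0, 0.7, 0, 0, 0.3, 0, 0, 0, 0.7, 0, 0, 0.3, 0, 0, 0, 0.7]
}}

```text
time: 20.3
eef_pos: [0.5616, 0.2927, 0.0584]
tcp_rot: [0.679, 0.735, 0.001, 0.001]
contact_force: [-0.5, 0.2, -4.0]
opening: 0.517
finger_force: 73.5
```

Request:
{"method": "arm_command", "body": {
  "series": [0, 0, 0.2, 0, 0, 0, 0.7, 0, 0, 0.4, 0, 0, 0, 0.7, 0, 0, 0.6, 0, 0, 0, 0.7, 0, 0, 0.6, 0, 0, 0, 0.7]
}}

```text
time: 20.63
eef_pos: [0.5611, 0.2929, 0.0534]
tcp_rot: [0.678, 0.735, 0.0, 0.0]
contact_force: [-4.0, -2.3, 6.7]
opening: 0.516
finger_force: 74.6
```

Seated. Release partly and rise; then go to the next item.

Request:
{"method": "arm_command", "body": {
  "series": [0, 0, 0, 0, 0, 0, 0.4, 0, 0, 0, 0, 0, 0, 0.3, 0, 0, 0, 0, 0, 0, 0.3, 0, 0, 0, 0, 0, 0, 0.3, 0, 0, -4, 0, 0, 0, 0.3, 0, 0, -8, 0, 0, 0, 0.3, 0, 0, -12, 0, 0, 0, 0.3, 0, 0, -13, 0, 0, 0, 0.3, 0, 0, -13, 0, 0, 0, 0.3]
}}

```text
time: 21.38
eef_pos: [0.5634, 0.2935, 0.1865]
tcp_rot: [0.678, 0.735, 0.005, 0.003]
contact_force: [-0.7, 0.5, -0.5]
opening: 0.7
finger_force: 0.0
```

Run:
```python
from h import *
plan((.54,-.03,.27,90))
```

```text
(0.54, -0.03, 0.27, 90) [-32.04  -4.82  -8.49] [ 0.6 -0.2  4.6]
```

Request:
{"method": "arm_command", "body": {
  "series": [-35, -4.8, -19, 0, 0, 4.6, 0, -35, -4.8, -19, 0, 0, 4.6, 0, -35, -4.8, -19, 0, 0, 4.6, 0, -35, -4.8, -19, 0, 0, 4.6, 0, -35, -4.8, -19, 0, 0, 4.6, 0, -35, -4.8, -19, 0, 0, 4.6, 0, -35, -4.8, -19, 0, 0, 4.6, 0, -35, -4.8, -19, 0, 0, 4.6, 0, -35, -4.8, -19, 0, 0, 4.6, 0, -35, -4.8, -19, 0, 0, 4.6, 0]
}}

```text
time: 22.22
eef_pos: [0.54, -0.0633, 0.3702]
tcp_rot: [0.708, 0.706, -0.001, -0.0]
contact_force: [0.7, 0.1, 0.2]
opening: 0.998
finger_force: 0.0
```

Request:
{"method": "arm_command", "body": {
  "series": [0, 0, 0, 0, 0, 0, 0, 0, 0, 0, 0, 0, 0, 0, 0, 0, 0, 0, 0, 0, 0]
}}

```text
time: 22.47
eef_pos: [0.5399, -0.0596, 0.3679]
tcp_rot: [0.707, 0.707, -0.001, -0.002]
contact_force: [0.1, 0.8, -0.5]
opening: 1.0
finger_force: 0.0
```

Run:
```python
from h import *
import pickle
s=telemetry.get_state();print(s["eef_pos"])
c=cam("wrist");pickle.dump(c,open("w8.pkl","wb"))
q=proj(c,[(.40,-.03,0),(.72,-.03,0),(.40,-.38,0),(.72,-.38,0)]);print(q)
x0,y0=np.maximum(q.min(0).astype(int)-5,0);x1,y1=q.max(0).astype(int)+5
x1=min(x1,640);y1=min(y1,400);f=min(800/(x1-x0),600/(y1-y0));print(x0,y0,x1,y1,f)
save(c,"w8.png",(x0,y0,x1,y1),f)
```

```text
[ 0.5398936  -0.05959566  0.36785406]
[[226.47584145 129.07320026]
 [433.8297471  129.14345193]
 [242.02271081 319.8450954 ]
 [413.36200297 320.2875258 ]]
221 124 438 325 2.985074626865672
```

View pics/w8.png

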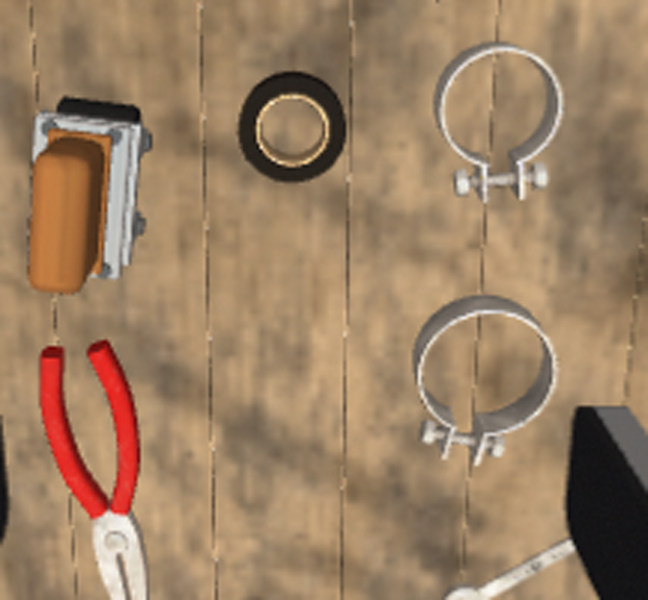

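Run:
```python
from h import *
import pickle
c=pickle.load(open("w8.pkl","rb"))
def L(n,uv,z): print(n,np.round(px(c,np.array(uv)/2.985+[221,124],z),3).tolist())
L("roll",[(293,127)],.019)
L("small band,ears,boltends",[(502,110),(503,184),(461,181),(541,178)],.018)
L("large",[(486,368),(461,444),(432,432),(495,446)],.018)
L("pliers",[(116,545),(75,350),(128,598)],.013)
L("roller grip",[(66,215)],.106)
plan((.543,-.087,.15,90))
```

```text
roll [[0.543, -0.085, 0.019]]
small band,ears,boltends [[0.651, -0.076, 0.018], [0.654, -0.115, 0.018], [0.632, -0.114, 0.018], [0.674, -0.112, 0.018]]
large [[0.652, -0.222, 0.018], [0.64, -0.27, 0.018], [0.623, -0.262, 0.018], [0.66, -0.271, 0.018]]
pliers [[0.437, -0.342, 0.013], [0.421, -0.214, 0.013], [0.443, -0.38, 0.013]]
roller grip [[0.444, -0.106, 0.106]]
(0.543, -0.087, 0.15, 90) [-2.82  0.4  21.78] [-0.2 -0.1  0. ]
```

Request:
{"method": "arm_command", "body": {
  "series": [-2.7, 0.4, 4, 0, 0, 0, 0.2, -2.7, 0.4, 8, 0, 0, 0, 0.2, -2.7, 0.4, 12, 0, 0, 0, 0.2, -2.7, 0.4, 16, 0, 0, 0, 0.2, -2.7, 0.4, 20, 0, 0, 0, 0.2, -2.7, 0.4, 24, 0, 0, 0, 0.2, -2.7, 0.4, 27, 0, 0, 0, 0.2, -2.7, 0.4, 30, 0, 0, 0, 0.2, -2.7, 0.4, 30, 0, 0, 0, 0.2]
}}

```text
time: 23.27
eef_pos: [0.5381, -0.0835, 0.0621]
tcp_rot: [0.707, 0.708, -0.003, -0.007]
contact_force: [-2.0, 0.4, -1.1]
opening: 0.8
finger_force: 0.0
```

Run:
```python
from h import *
c=cam("wrist");g=cv2.cvtColor(c["color"],cv2.COLOR_BGR2GRAY)
# inner cardboard hole ring / black ring: blob near predicted centre
q=proj(c,[(.543,-.086,.019)])[0];print(q)
m=(g<55).astype(np.uint8);x,y=q.astype(int);w=np.zeros_like(m);cv2.circle(w,(x,y),95,1,-1);m&=w
n,l,st,ce=cv2.connectedComponentsWithStats(m);print([(st[i].tolist(),px(c,[ce[i]],.019)[0].round(3).tolist()) for i in range(1,n) if st[i][4]>300])
plan((.543,-.086,.006,90))
```

```text
[324.7988511  231.06261826]
[([278, 180, 91, 91, 3532], [0.542, -0.08, 0.019]), ([389, 254, 19, 45, 496], [0.589, -0.117, 0.019])]
(0.543, -0.086, 0.006, 90) [-0.18  0.31  5.96] [-0.6 -0.2  0.1]
```

Request:
{"method": "arm_command", "body": {
  "series": [0, 0.4, 3, 0, 0, 0, 0.2, 0, 0.4, 5, 0, 0, 0, 0.2, 0, 0.4, 5.5, 0, 0, 0, 0.2, 0, 0.4, 5.5, 0, 0, 0, 0.2, 0, 0.4, 5.5, 0, 0, 0, 0.5, 0, 0.4, 5.5, 0, 0, 0, 0.5, 0, 0.4, 5.5, 0, 0, 0, 0.5, 0, 0.4, 5.5, 0, 0, 0, 0.5, 0, 0.4, 5.5, 0, 0, 0, 0.5],
  "force": 40
}}

```text
time: 24.07
eef_pos: [0.5489, -0.0875, 0.0165]
tcp_rot: [0.707, 0.707, 0.0, 0.001]
contact_force: [0.0, -0.9, 2.8]
opening: 0.5
finger_force: 1.7
```

Request:
{"method": "arm_command", "body": {
  "series": [0, 0, -4, 0, 0, 0, 0.5, 0, 0, -8, 0, 0, 0, 0.5, 0, 0, -12, 0, 0, 0, 0.5, 0, 0, -15, 0, 0, 0, 0.5, 0, 0, -15, 0, 0, 0, 0.5, 0, 0, -15, 0, 0, 0, 0.5]
}}

```text
time: 24.57
eef_pos: [0.5499, -0.0878, 0.1687]
tcp_rot: [0.707, 0.707, 0.001, 0.003]
contact_force: [-0.5, -0.4, -0.3]
opening: 0.501
finger_force: 0.0
```

Run:
```python
from h import *
x,y=cw(.04,.015);plan((x,y,.16,94.6),(x,y,.02,94.6))
```

```text
(np.float64(0.576668171273317), np.float64(0.20815964014999805), 0.16, 94.6) [29.6   2.65  0.83] [ 0.3  0.1 -4.6]
(np.float64(0.576668171273317), np.float64(0.20815964014999805), 0.02, 94.6) [ 0. -0. 14.] [0. 0. 0.]
```

Request:
{"method": "arm_command", "body": {
  "series": [0, -0.7, 8, 0, 0, 0, 0, 0, -0.7, 8, 0, 0, 0, 0, 0, -0.7, 8, 0, 0, 0, 0, 0, -0.7, 8, 0, 0, 0, 0, 0, -0.7, 8, 0, 0, 0, 0, 0, -0.7, 8, 0, 0, 0, 0]
}}

```text
time: 25.07
eef_pos: [0.543, -0.0878, 0.0877]
tcp_rot: [0.707, 0.707, 0.001, 0.002]
contact_force: [0.8, 0.4, 0.8]
opening: 0.998
finger_force: 0.0
```

```bash
cat > roll.py <<'E'
from h import *
c=cam("wrist");g=cv2.cvtColor(c["color"],cv2.COLOR_BGR2GRAY)
q=proj(c,[(.543,-.086,.019)])[0]
m=(g<55).astype(np.uint8);x,y=q.astype(int);w=np.zeros_like(m);cv2.circle(w,(x,y),110,1,-1);m&=w
n,l,st,ce=cv2.connectedComponentsWithStats(m);print(q,[(st[i].tolist(),px(c,[st[i][:2]+st[i][2:4]/2],.012)[0].round(3).tolist()) for i in range(1,n) if st[i][4]>300])
print(telemetry.get_state()["eef_pos"]);plan((.543,-.086,.006,90))
E
python3 roll.py
```

```text
[315.53571856 210.24946232] [([274, 165, 80, 82, 2804], [0.542, -0.085, 0.012])]
[ 0.54321932 -0.0878361   0.08803225]
(0.543, -0.086, 0.006, 90) [ 0.2  -0.06  8.2 ] [ 0.2  0.1 -0. ]
```

Request:
{"method": "arm_command", "body": {
  "series": [0.2, -0.1, 3, 0, 0, 0, 0.15, 0.2, -0.1, 6, 0, 0, 0, 0.15, 0.2, -0.1, 8.2, 0, 0, 0, 0.15, 0.2, -0.1, 8.4, 0, 0, 0, 0.15, 0.2, -0.1, 8.4, 0, 0, 0, 0.15, 0.2, -0.1, 8.4, 0, 0, 0, 0.15]
}}

```text
time: 25.62
eef_pos: [0.5421, -0.0858, 0.0037]
tcp_rot: [0.707, 0.707, 0.001, 0.002]
contact_force: [0.9, -0.2, 1.1]
opening: 0.849
finger_force: 0.0
```

Request:
{"method": "arm_command", "body": {
  "series": [0, 0, 0, 0, 0, 0, 0.5, 0, 0, 0, 0, 0, 0, 0.5, 0, 0, 0, 0, 0, 0, 0.5, 0, 0, 0, 0, 0, 0, 0.5, 0, 0, 0, 0, 0, 0, 0.5, 0, 0, 0, 0, 0, 0, 0.5]
}}

```text
time: 26.12
eef_pos: [0.5426, -0.086, 0.0044]
tcp_rot: [0.707, 0.707, 0.001, 0.002]
contact_force: [-0.3, 0.4, 6.5]
opening: 0.633
finger_force: 42.3
```

Request:
{"method": "arm_command", "body": {
  "series": [0, 0, -4, 0, 0, 0, 0.5, 0, 0, -8, 0, 0, 0, 0.5, 0, 0, -12, 0, 0, 0, 0.5, 0, 0, -15.5, 0, 0, 0, 0.5, 3, 0.4, -15.5, 0, 0, -4.6, 0.5, 7, 0.8, -15.5, 0, 0, -4.6, 0.5, 11, 1.2, -15.5, 0, 0, -4.6, 0.5, 15, 1.6, -15.5, 0, 0, -4.6, 0.5, 19, 2, -15.5, 0, 0, -4.6, 0.5, 22, 2.5, -15.5, 0, 0, -4.6, 0.5]
}}

```text
time: 26.95
eef_pos: [0.5653, 0.1377, 0.1577]
tcp_rot: [0.678, 0.735, 0.001, 0.0]
contact_force: [1.3, -0.2, -0.2]
opening: 0.631
finger_force: 42.8
```

Request:
{"method": "arm_command", "body": {
  "series": [3, 0.6, 0, 0, 0, 0, 0.5, 6, 0.8, 0, 0, 0, 0, 0.5, 7.5, 1.4, 0, 0, 0, 0, 0.5, 7.5, 1.4, 0, 0, 0, 0, 0.5, 7.5, 1.4, 0, 0, 0, 0, 0.5, 7.5, 1.4, 0, 0, 0, 0, 0.5]
}}

```text
time: 27.45
eef_pos: [0.5736, 0.2096, 0.1566]
tcp_rot: [0.679, 0.734, -0.0, 0.0]
contact_force: [1.4, -0.2, -0.6]
opening: 0.634
finger_force: 42.8
```

Run:
```python
from h import *
x,y=cw(.04,.015);plan((x,y,.02,94.6))
```

```text
(np.float64(0.576668171273317), np.float64(0.20815964014999805), 0.02, 94.6) [-0.16  0.29 13.66] [-0.   0.  -0.1]
```

Request:
{"method": "arm_command", "body": {
  "series": [-0.3, 0.2, 4, 0, 0, 0, 0.5, -0.3, 0.2, 8, 0, 0, 0, 0.5, -0.3, 0.2, 12, 0, 0, 0, 0.5, -0.3, 0.2, 13.6, 0, 0, 0, 0.5, -0.3, 0.2, 13.6, 0, 0, 0, 0.3, -0.3, 0.2, 13.6, 0, 0, 0, 0.2, -0.3, 0.2, 13.6, 0, 0, 0, 0.2, -0.3, 0.2, 10, 0, 0, 0, 0.2, -0.3, 0.2, 5, 0, 0, 0, 0.2, -0.3, 0.2, 0, 0, 0, 0, 0.2]
}}

```text
time: 28.28
eef_pos: [0.5748, 0.2056, 0.1397]
tcp_rot: [0.679, 0.734, -0.002, -0.001]
contact_force: [1.7, 0.3, 0.3]
opening: 0.799
finger_force: 0.0
```

Run:
```python
from h import *
plan((.64,-.20,.17,77))
```

```text
(0.64, -0.2, 0.17, 77) [-40.95   3.37  -3.01] [-0.2  0.1 17.4]
```

Request:
{"method": "arm_command", "body": {
  "series": [-4, -0.5, -3, 0, 0, 0, 0, -8, -1, -5, 0, 0, 0, 0, -12, -2, -5, 0, 0, 0, 0, -16, -3, -5, 0, 0, 0, 0, -20, -3, -5, 0, 0, 0, 0, -24, -3, -5, 0, 0, 5, 0, -28, -3, -5, 0, 0, 12, 0, -28, -3, -5, 0, 0, 18.6, 0, -28, -3, -5, 0, 0, 18.6, 0]
}}

```text
time: 29.03
eef_pos: [0.5676, -0.0781, 0.1903]
tcp_rot: [0.791, 0.612, 0.0, 0.0]
contact_force: [-0.5, 0.3, -0.4]
opening: 0.997
finger_force: 0.0
```

Run:
```python
from h import *
plan((.6405,-.24,.17,76))
```

```text
(0.6405, -0.24, 0.17, 76) [-13.83  11.12   2.04] [ 0.   0.  -0.5]
```

Request:
{"method": "arm_command", "body": {
  "series": [-4, 3, 2, 0, 0, 0, 0, -8, 6, 2, 0, 0, 0, 0, -11, 9, 2, 0, 0, 0, 0, -13.8, 11.1, 2, 0, 0, 0, 0, -13.8, 11.1, 2, 0, 0, 0, 0, -13.8, 11.1, 2, 0, 0, 0, 0, -13.8, 11.1, 2, 0, 0, 0, 0]
}}

```text
time: 29.62
eef_pos: [0.6418, -0.2347, 0.1694]
tcp_rot: [0.788, 0.616, -0.0, -0.001]
contact_force: [0.6, 0.1, 0.1]
opening: 1.001
finger_force: 0.0
```

Run:
```python
from h import *
s=telemetry.get_state();print(s["eef_pos"])
c=cam("wrist");save(c,"w9.png",(150,80,490,335),2.2)
print((proj(c,[(.6405,-.267,.018),(.652,-.222,.018)])-[150,80])*2.2)
```

```text
[ 0.6418073  -0.2346661   0.16941881]
[[379.87475458 296.43848584]
 [381.29003453 192.68041574]]
```

View pics/w9.png

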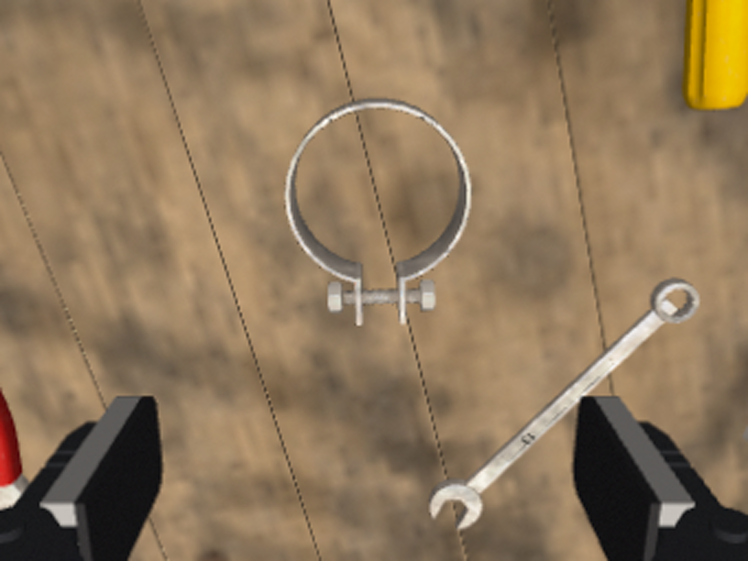

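Run:
```python
from h import *
plan((.6405,-.266,.006,76))
```

```text
(0.6405, -0.266, 0.006, 76) [-3.18  0.69 16.35] [-0.1 -0.   0. ]
```

Request:
{"method": "arm_command", "body": {
  "series": [-3.2, 0.6, 4, 0, 0, 0, 0.3, -3.2, 0.6, 8, 0, 0, 0, 0.3, -3.2, 0.6, 12, 0, 0, 0, 0.3, -3.2, 0.6, 15, 0, 0, 0, 0.3, -3.2, 0.6, 16.3, 0, 0, 0, 0.3, -3.2, 0.6, 16.3, 0, 0, 0, 0.3, -3.2, 0.6, 16.3, 0, 0, 0, 0.3]
}}

```text
time: 30.25
eef_pos: [0.6406, -0.2659, 0.0076]
tcp_rot: [0.788, 0.616, 0.0, -0.0]
contact_force: [0.3, -0.3, 1.2]
opening: 0.7
finger_force: 0.0
```

Request:
{"method": "arm_command", "body": {
  "series": [0, 0, 0, 0, 0, 0, 0.9, 0, 0, 0, 0, 0, 0, 0.9, 0, 0, 0, 0, 0, 0, 0.9, 0, 0, 0, 0, 0, 0, 0.9, 0, 0, 0, 0, 0, 0, 0.9, 0, 0, 0, 0, 0, 0, 0.9, 0, 0, 0, 0, 0, 0, 0.9],
  "force": 70
}}

```text
time: 30.83
eef_pos: [0.6421, -0.268, 0.0104]
tcp_rot: [0.788, 0.615, 0.001, 0.002]
contact_force: [-1.3, 0.4, 7.3]
opening: 0.24
finger_force: 69.1
```

Request:
{"method": "arm_command", "body": {
  "series": [0, 0, -4, 0, 0, 0, 0.9, 0, 0, -8, 0, 0, 0, 0.9, 0, 0, -12, 0, 0, 0, 0.9, 0, 0, -16, 0, 0, 0, 0.9, 0, 0, -16, 0, 0, 0, 0.9, 0, 0, -16, 0, 0, 0, 0.9]
}}

```text
time: 31.33
eef_pos: [0.6424, -0.2682, 0.1724]
tcp_rot: [0.788, 0.615, 0.002, 0.004]
contact_force: [-0.4, 0.8, -1.8]
opening: 0.236
finger_force: 68.9
```

Run:
```python
from h import *
plan((.58,-.05,.18,76))
x,y=cw(.045,-.106);print(x,y)
```

```text
(0.58, -0.05, 0.18, 76) [ 19.66 -11.34  -0.92] [ 0.5  0.2 -0. ]
0.5913561355093901 0.08795039047843646
```

Request:
{"method": "arm_command", "body": {
  "series": [3, -2, 0, 0, 0, 0, 0.9, 6, -4, 0, 0, 0, 0, 0.9, 9, -6, 0, 0, 0, 0, 0.9, 12, -8, 0, 0, 0, 0, 0.9, 16, -10, 0, 0, 0, 0, 0.9, 19.5, -11, 0, 0, 0, -6, 0.9, 19.5, -11, 0, 0, 0, -12, 0.9, 19.5, -11, 0, 0, 0, -18.6, 0.9, 19.5, -11, 0, 0, 0, -18.6, 0.9, 19.5, -11, 0, 0, 0, -18.6, 0.9]
}}

```text
time: 32.17
eef_pos: [0.5798, -0.0507, 0.165]
tcp_rot: [0.679, 0.734, -0.001, -0.001]
contact_force: [0.6, -0.9, -2.2]
opening: 0.237
finger_force: 69.1
```

Run:
```python
from h import *
x,y=cw(.045,-.106);plan((x,y,.17,94.6),(x,y,.03,94.6))
```

```text
(np.float64(0.5913561355093901), np.float64(0.08795039047843646), 0.17, 94.6) [13.74  2.21 -0.49] [-0.2 -0.1 -0.2]
(np.float64(0.5913561355093901), np.float64(0.08795039047843646), 0.03, 94.6) [ 0. -0. 14.] [0. 0. 0.]
```

Request:
{"method": "arm_command", "body": {
  "series": [3, 0.5, 0, 0, 0, 0, 0.9, 6, 1, 0, 0, 0, 0, 0.9, 9, 1.5, 0, 0, 0, 0, 0.9, 12, 2, 0, 0, 0, 0, 0.9, 13.7, 2.2, 0, 0, 0, 0, 0.9, 13.7, 2.2, 3, 0, 0, 0, 0.9, 13.7, 2.2, 6, 0, 0, 0, 0.9, 13.7, 2.2, 9, 0, 0, 0, 0.9, 13.7, 2.2, 12, 0, 0, 0, 0.9, 13.7, 2.2, 13.8, 0, 0, 0, 0.9]
}}

```text
time: 33.0
eef_pos: [0.5882, 0.0866, 0.0239]
tcp_rot: [0.68, 0.733, -0.003, -0.003]
contact_force: [-8.8, -0.6, 3.8]
opening: 0.236
finger_force: 69.1
```

Request:
{"method": "arm_command", "body": {
  "series": [0, 0, 0, 0, 0, 0, 0.9, 0, 0, 0, 0, 0, 0, 0.5, 0, 0, 0, 0, 0, 0, 0.5, 0, 0, 0, 0, 0, 0, 0.5, 0, 0, -4, 0, 0, 0, 0.5, 0, 0, -8, 0, 0, 0, 0.5, 0, 0, -12, 0, 0, 0, 0.5, 0, 0, -15, 0, 0, 0, 0.5, 0, 0, -15, 0, 0, 0, 0.5]
}}

```text
time: 33.75
eef_pos: [0.5981, 0.0868, 0.1911]
tcp_rot: [0.679, 0.734, 0.007, 0.007]
contact_force: [0.4, 0.9, 0.8]
opening: 0.499
finger_force: 0.0
```

Run:
```python
from h import *
plan((.58,-.05,.18,90),(.653,-.09,.17,90))
```

```text
(0.58, -0.05, 0.18, 90) [-13.5   -2.88   1.07] [1.2 0.1 4.4]
(0.653, -0.09, 0.17, 90) [-4.   7.3  1. ] [0. 0. 0.]
```

Request:
{"method": "arm_command", "body": {
  "series": [-4, -0.9, 0, 0, 0, 0, 0.3, -8, -1.8, 0, 0, 0, 0, 0.3, -12, -2.5, 0, 0, 0, 1.6, 0.3, -15, -2.5, 0, 0, 0, 1.6, 0.3, -18, 2, 0, 0, 0, 1.6, 0.3, -18, 5, 0, 0, 0, 1.6, 0.3, -18, 5, 0, 0, 0, 1.6, 0.3, -18, 5, 0, 0, 0, 1.6, 0.3, -18, 5, 0, 0, 0, 1.6, 0.3]
}}

```text
time: 34.5
eef_pos: [0.6563, -0.0886, 0.1796]
tcp_rot: [0.689, 0.725, 0.0, 0.0]
contact_force: [-0.1, 0.1, 0.8]
opening: 0.698
finger_force: 0.0
```

Run:
```python
from h import *
c=cam("wrist");s=telemetry.get_state();print(s["eef_pos"])
h=cv2.cvtColor(c["color"],cv2.COLOR_BGR2HSV)
m=((h[...,1]<45)&(h[...,2]>90)).astype(np.uint8)
e=proj(c,[(.6535,-.112,.02),(.651,-.076,.02)]);x,y=e[0].astype(int);print(e)
w=np.zeros_like(m);cv2.rectangle(w,(x-60,y-150),(x+60,y+60),1,-1);m&=w
n,l,st,ce=cv2.connectedComponentsWithStats(m)
for i in range(1,n):
    if st[i][4]>60: print(st[i],ce[i])
k=(l==1+np.argmax(st[1:,4]))
ys,xs=np.nonzero(k); b=abs(ys-y)<8; print("bolt span",xs[b].min(),xs[b].max(),"bottom",ys.max(),"top",ys.min())
pts=np.array([(xs[b].min(),y),(xs[b].max(),y),(x,ys.max())]);print(px(c,pts,.018).round(3))
plan((.6535,-.112,.006,93))
```

```text
[ 0.65595147 -0.08821182  0.17992958]
[[311.8947094  203.50912967]
 [311.05428706 167.4669974 ]]
[ 275  130   66   85 1136] [309.3653169  177.68485915]
[287 197   7  13  83] [290.14457831 203.13253012]
bolt span 295 334 bottom 214 top 130
[[ 0.637 -0.113  0.018]
 [ 0.675 -0.111  0.018]
 [ 0.653 -0.124  0.018]]
(0.6535, -0.112, 0.006, 93) [-2.36 -0.39 17.39] [ 0.1  0.  -0.1]
```

Request:
{"method": "arm_command", "body": {
  "series": [-2.4, -0.5, 4, 0, 0, 0, 0.3, -2.4, -0.5, 8, 0, 0, 0, 0.3, -2.4, -0.5, 12, 0, 0, 0, 0.3, -2.4, -0.5, 15, 0, 0, 0, 0.3, -2.4, -0.5, 17.3, 0, 0, 0, 0.3, -2.4, -0.5, 17.3, 0, 0, 0, 0.3, -2.4, -0.5, 17.3, 0, 0, 0, 0.3]
}}

```text
time: 35.13
eef_pos: [0.6512, -0.1117, 0.0058]
tcp_rot: [0.689, 0.725, -0.0, -0.001]
contact_force: [0.2, -0.1, 0.2]
opening: 0.699
finger_force: 0.0
```

Request:
{"method": "arm_command", "body": {
  "series": [0, 0, 0, 0, 0, 0, 0.9, 0, 0, 0, 0, 0, 0, 0.9, 0, 0, 0, 0, 0, 0, 0.9, 0, 0, 0, 0, 0, 0, 0.9, 0, 0, 0, 0, 0, 0, 0.9, 0, 0, 0, 0, 0, 0, 0.9, 0, 0, 0, 0, 0, 0, 0.9],
  "force": 70
}}

```text
time: 35.72
eef_pos: [0.6542, -0.1131, 0.0094]
tcp_rot: [0.689, 0.725, 0.001, 0.002]
contact_force: [-2.2, -0.6, 6.8]
opening: 0.234
finger_force: 68.0
```

Request:
{"method": "arm_command", "body": {
  "series": [0, 0, -4, 0, 0, 0, 0.9, 0, 0, -8, 0, 0, 0, 0.9, 0, 0, -12, 0, 0, 0, 0.9, 0, 0, -17, 0, 0, 0, 0.9, 0, 0, -17, 0, 0, 0, 0.9, 0, 0, -17, 0, 0, 0, 0.9]
}}

```text
time: 36.22
eef_pos: [0.6553, -0.1134, 0.1826]
tcp_rot: [0.689, 0.725, 0.002, 0.005]
contact_force: [-0.8, 0.5, -1.4]
opening: 0.234
finger_force: 68.9
```

Run:
```python
from h import *
x,y=cw(.03,-.095);plan((.57,-.05,.19,93),(x,y,.19,94.6))
```

```text
(0.57, -0.05, 0.19, 93) [ 6.77 -8.18 -0.86] [ 0.6  0.3 -0. ]
(np.float64(0.575522264164929), np.float64(0.09771197427652228), 0.19, 94.6) [14.72  1.32  0.  ] [-0.   0.  -1.6]
```

Request:
{"method": "arm_command", "body": {
  "series": [2.5, -3, 0, 0, 0, 0, 0.9, 4.5, -6, 0, 0, 0, 0, 0.9, 6.8, -8.2, 0, 0, 0, 0, 0.9, 9, -8.2, 0, 0, 0, 0, 0.9, 12, -7.9, 0, 0, 0, 0, 0.9, 15, -7.6, 0, 0, 0, 0, 0.9, 18, -7.2, 0, 0, 0, -1.6, 0.9, 21.5, -6.9, 0, 0, 0, -1.6, 0.9, 21.5, -6.9, 0, 0, 0, -1.6, 0.9, 21.5, -6.9, 0, 0, 0, -1.6, 0.9]
}}

```text
time: 37.05
eef_pos: [0.5706, 0.1002, 0.1731]
tcp_rot: [0.677, 0.736, -0.002, -0.002]
contact_force: [0.0, -0.5, -1.2]
opening: 0.232
finger_force: 69.0
```

Run:
```python
from h import *
x,y=cw(.03,-.095);plan((x,y,.05,94.6))
```

```text
(np.float64(0.575522264164929), np.float64(0.09771197427652228), 0.05, 94.6) [-0.29  0.52 12.31] [-0.3 -0.   0.2]
```

Request:
{"method": "arm_command", "body": {
  "series": [-0.2, 0.5, 3, 0, 0, 0, 0.9, -0.2, 0.5, 6, 0, 0, 0, 0.9, -0.2, 0.5, 9, 0, 0, 0, 0.9, -0.2, 0.5, 11, 0, 0, 0, 0.9, -0.2, 0.5, 12, 0, 0, 0, 0.9, -0.2, 0.5, 12, 0, 0, 0, 0.9, -0.2, 0.5, 12, 0, 0, 0, 0.5, -0.2, 0.5, 12, 0, 0, 0, 0.5, -0.2, 0.5, 12, 0, 0, 0, 0.5, -0.2, 0.5, 12, 0, 0, 0, 0.5]
}}

```text
time: 37.88
eef_pos: [0.5791, 0.097, 0.0581]
tcp_rot: [0.678, 0.735, 0.001, 0.002]
contact_force: [0.0, -0.1, 1.7]
opening: 0.5
finger_force: 0.0
```

Request:
{"method": "arm_command", "body": {
  "series": [0, 0, -4, 0, 0, 0, 0.5, 0, 0, -8, 0, 0, 0, 0.5, 0, 0, -12, 0, 0, 0, 0.5, 0, 0, -14, 0, 0, 0, 0.5, -3, 0, -14, 0, 0, 0, 0.5, -7, -2, -14, 0, 0, 0, 0.5, -11, -4, -14, 0, 0, 0, 0.5, -15, -6, -14, 0, 0, 0, 0.5, -19, -6, -14, 0, 0, 0, 0.5, -19, -6, -14, 0, 0, 0, 0.5]
}}

```text
time: 38.72
eef_pos: [0.5326, -0.1023, 0.1977]
tcp_rot: [0.68, 0.733, -0.0, 0.002]
contact_force: [0.4, -0.3, 0.2]
opening: 0.498
finger_force: 0.0
```

Run:
```python
from h import *
plan((.45,-.26,.2,98))
```

```text
(0.45, -0.26, 0.2, 98) [-15.11  -9.42  -0.2 ] [ 0.2  0.2 -3.7]
```

Request:
{"method": "arm_command", "body": {
  "series": [-4, -2.5, 0, 0, 0, 0, 0.3, -8, -5, 0, 0, 0, 0, 0.3, -11.5, -7.2, 0, 0, 0, -2.7, 0.3, -15.1, -9.4, 0, 0, 0, -2.7, 0.3, -15.1, -9.4, 0, 0, 0, -2.7, 0.3, -15.1, -9.4, 0, 0, 0, -2.7, 0.3, -15.1, -9.4, 0, 0, 0, -2.7, 0.3]
}}

```text
time: 39.3
eef_pos: [0.4514, -0.2551, 0.1966]
tcp_rot: [0.662, 0.75, 0.0, 0.001]
contact_force: [0.7, 0.6, 0.3]
opening: 0.7
finger_force: 0.0
```

Run:
```python
from h import *
c=cam("wrist");h=cv2.cvtColor(c["color"],cv2.COLOR_BGR2HSV)
print(telemetry.get_state()["eef_pos"])
def blob(m,P,r,z):
    q=proj(c,[P])[0].astype(int);w=np.zeros(m.shape,np.uint8);cv2.circle(w,tuple(int(v) for v in q),r,1,-1);m=m.astype(np.uint8)&w
    n,l,st,ce=cv2.connectedComponentsWithStats(m);
    for i in range(1,n):
        if st[i][4]>200: print(q,st[i].tolist(),px(c,[ce[i]],z)[0].round(4).tolist())
print("red");blob(((h[...,0]<6)|(h[...,0]>172))&(h[...,1]>170),(.425,-.27,.012),110,.012)
print("head");blob((h[...,1]<60)&(h[...,2]>110),(.437,-.345,.013),70,.013)
plan((.4365,-.34,.004,97))
```

```text
[ 0.45170466 -0.25432453  0.1963554 ]
red
[289 185] [294, 129, 22, 102, 1144] [0.442, -0.2611, 0.012]
[289 185] [265, 130, 27, 101, 1210] [0.4098, -0.266, 0.012]
head
[292 251] [281, 228, 25, 63, 1206] [0.4383, -0.3521, 0.013]
(0.4365, -0.34, 0.004, 97) [-8.31 -2.61 19.23] [ 0.1 -0.   0.3]
```

Request:
{"method": "arm_command", "body": {
  "series": [-3, -1, 4, 0, 0, 0, 0.4, -6, -2, 8, 0, 0, 0, 0.4, -8.4, -2.6, 12, 0, 0, 0, 0.4, -8.4, -2.6, 16, 0, 0, 0, 0.4, -8.4, -2.6, 18.5, 0, 0, 0, 0.4, -8.4, -2.6, 19.2, 0, 0, 0, 0.4, -8.4, -2.6, 19.2, 0, 0, 0, 0.4, -8.4, -2.6, 19.2, 0, 0, 0, 0.4]
}}

```text
time: 40.02
eef_pos: [0.4373, -0.341, 0.0049]
tcp_rot: [0.66, 0.751, 0.0, 0.0]
contact_force: [0.4, 1.0, 0.8]
opening: 0.602
finger_force: 0.0
```

Request:
{"method": "arm_command", "body": {
  "series": [0, 0, 0, 0, 0, 0, 0.9, 0, 0, 0, 0, 0, 0, 0.9, 0, 0, 0, 0, 0, 0, 0.9, 0, 0, 0, 0, 0, 0, 0.9, 0, 0, 0, 0, 0, 0, 0.9, 0, 0, 0, 0, 0, 0, 0.9, 0, 0, 0, 0, 0, 0, 0.9],
  "force": 80
}}

```text
time: 40.6
eef_pos: [0.4376, -0.3429, 0.0065]
tcp_rot: [0.661, 0.75, 0.0, 0.002]
contact_force: [0.7, 1.6, 7.5]
opening: 0.29
finger_force: 78.5
```

Request:
{"method": "arm_command", "body": {
  "series": [0, 0, -4, 0, 0, 0, 0.9, 0, 0, -8, 0, 0, 0, 0.9, 0, 0, -12, 0, 0, 0, 0.9, 0, 0, -17, 0, 0, 0, 0.9, 0, 0, -18.5, 0, 0, 0, 0.9, 0, 0, -18.5, 0, 0, 0, 0.9]
}}

```text
time: 41.1
eef_pos: [0.4385, -0.3445, 0.1969]
tcp_rot: [0.661, 0.75, -0.001, 0.007]
contact_force: [1.1, -1.4, -0.3]
opening: 0.29
finger_force: 79.5
```

Run:
```python
from h import *
x,y=cw(-.053,-.035);plan((x,y,.19,94.6),(x,y,.025,94.6))
```

```text
(np.float64(0.487977681793329), np.float64(0.15086219626460182), 0.19, 94.6) [48.52 11.17  0.19] [0.5 0.7 2.7]
(np.float64(0.487977681793329), np.float64(0.15086219626460182), 0.025, 94.6) [ 0.  -0.  16.5] [0. 0. 0.]
```

Request:
{"method": "arm_command", "body": {
  "series": [3.5, 1, 0, 0, 0, 0, 0.9, 7, 2, 0, 0, 0, 0, 0.9, 10.5, 3, 0, 0, 0, 0, 0.9, 14, 4, 0, 0, 0, 0, 0.9, 17.5, 5, 0, 0, 0, 0, 0.9, 21, 6, 0, 0, 0, 0, 0.9, 24.5, 7, 0, 0, 0, 0, 0.9, 28, 7.5, 0, 0, 0, 0, 0.9, 31, 8, 0, 0, 0, 0, 0.9, 31, 8, 0, 0, 0, 0, 0.9]
}}

```text
time: 41.93
eef_pos: [0.4743, -0.0192, 0.1867]
tcp_rot: [0.659, 0.752, 0.0, -0.002]
contact_force: [-0.5, 0.8, -2.5]
opening: 0.292
finger_force: 79.5
```

Request:
{"method": "arm_command", "body": {
  "series": [3.5, 0.7, 0, 0, 0, 2.4, 0.9, 7, 1.4, 0, 0, 0, 2.4, 0.9, 10.5, 2, 0, 0, 0, 2.4, 0.9, 14, 2.6, 0, 0, 0, 2.4, 0.9, 17.5, 3.2, 0, 0, 0, 2.4, 0.9, 17.5, 3.2, 0, 0, 0, 2.4, 0.9, 17.5, 3.2, 0, 0, 0, 2.4, 0.9]
}}

```text
time: 42.52
eef_pos: [0.4844, 0.1546, 0.187]
tcp_rot: [0.675, 0.738, -0.001, -0.001]
contact_force: [-0.0, -0.3, -2.3]
opening: 0.288
finger_force: 79.5
```

Run:
```python
from h import *
x,y=cw(-.053,-.035);plan((x,y,.022,94.6));print(telemetry.get_state()["contact_force"])
c=cam("top");save(c,"t2.png",(170,140,440,280),2.9)
```

```text
(np.float64(0.487977681793329), np.float64(0.15086219626460182), 0.022, 94.6) [-0.4   0.37 16.5 ] [-0.2  0.   0.5]
[-0.03697142 -0.26689043 -2.2819251 ]
```

Request:
{"method": "arm_command", "body": {
  "series": [-0.4, 2, 3, 0, 0, 0, 0.9, -0.4, 2.2, 6, 0, 0, 0, 0.9, -0.4, 2.2, 9, 0, 0, 0, 0.9, -0.4, 2.2, 12, 0, 0, 0, 0.9, -0.4, 2.2, 14.5, 0, 0, 0, 0.9, -0.4, 2.2, 15.4, 0, 0, 0, 0.9, -0.4, 2.2, 15.4, 0, 0, 0, 0.9, -0.4, 2.2, 15.4, 0, 0, 0, 0.9]
}}

```text
time: 43.23
eef_pos: [0.5083, 0.1505, 0.035]
tcp_rot: [0.677, 0.736, -0.0, -0.0]
contact_force: [1.1, 0.4, -2.1]
opening: 0.287
finger_force: 79.5
```

Request:
{"method": "arm_command", "body": {
  "series": [0, 0, 0, 0, 0, 0, 0.55, 0, 0, 0, 0, 0, 0, 0.55, 0, 0, 0, 0, 0, 0, 0.55, 0, 0, -3, 0, 0, 0, 0.55, 0, 0, -6, 0, 0, 0, 0.55, 0, 0, -10, 0, 0, 0, 0.55, 0, 0, -14, 0, 0, 0, 0.55, 0, 0, -18, 0, 0, 0, 0.55, 0, 0, -22, 0, 0, 0, 0.55, 0, 0, -22, 0, 0, 0, 0.55]
}}

```text
time: 44.07
eef_pos: [0.5127, 0.1522, 0.2673]
tcp_rot: [0.676, 0.737, 0.008, 0.007]
contact_force: [1.0, -0.0, 1.3]
opening: 0.452
finger_force: 0.0
```

Run:
```python
from h import *
import pickle
print(telemetry.get_state()["eef_pos"])
plan((.50,.33,.32,94.6))
```

```text
[0.51273494 0.15219153 0.26728843]
(0.5, 0.33, 0.32, 94.6) [17.83  0.36 -5.26] [ 1.2 -0.   0.3]
```

Request:
{"method": "arm_command", "body": {
  "series": [4, 0, -3, 0, 0, 0, 0.9, 8, -1, -6, 0, 0, 0, 0.9, 12, -1, -9, 0, 0, 0, 0.9, 15, -1, -11, 0, 0, 0, 0.9, 15, -1, -11, 0, 0, 0, 0.9, 15, -1, -11, 0, 0, 0, 0.9, 15, -1, -11, 0, 0, 0, 0.9]
}}

```text
time: 44.65
eef_pos: [0.4852, 0.3008, 0.3664]
tcp_rot: [0.676, 0.737, 0.001, 0.001]
contact_force: [0.1, -0.1, -0.6]
opening: 0.101
finger_force: 0.0
```

Run:
```python
from h import *
import pickle
print(telemetry.get_state()["eef_pos"])
c=cam("wrist");pickle.dump(c,open("w10.pkl","wb"))
save(c,"w10.png",(180,60,600,370),1.9)
```

```text
[0.48523783 0.30076195 0.36638813]
```

View pics/w10.png

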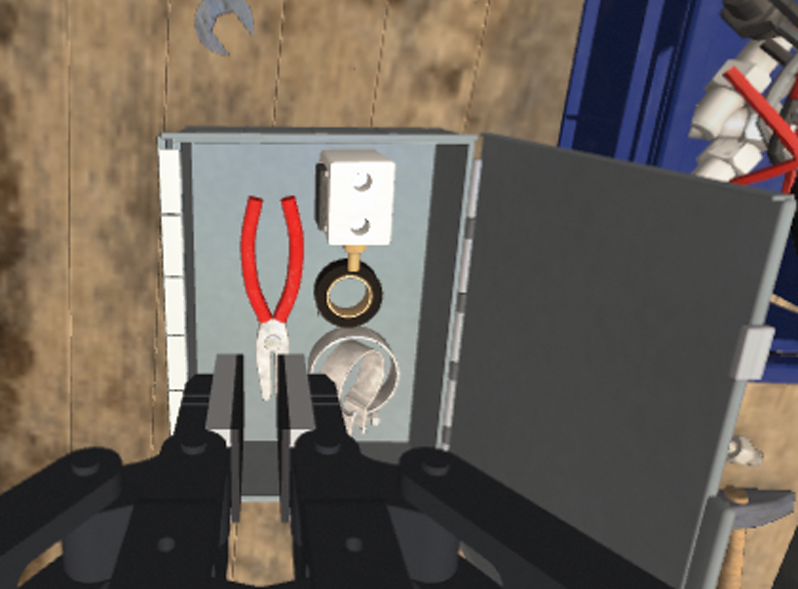

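Run:
```python
from h import *
import pickle
c=pickle.load(open("w10.pkl","rb"))
for th in np.arange(1.4,1.91,.1):
    P=[(*cw(.104-.224*np.cos(th),y),.087+.224*np.sin(th)) for y in(.149,0)]
    print(round(th,2),((proj(c,P)-[180,60])*1.9).round(0).tolist(),np.round(P[1],3))
print(px(c,[(364,255)],.04), px(c,[(180+355/1.9,60+365/1.9)],.032))
```

```text
1.4 [[588.0, 206.0], [527.0, 567.0]] [0.604 0.195 0.308]
1.5 [[661.0, 208.0], [585.0, 573.0]] [0.626 0.197 0.31 ]
1.6 [[731.0, 208.0], [642.0, 574.0]] [0.648 0.199 0.311]
1.7 [[796.0, 207.0], [696.0, 572.0]] [0.67  0.201 0.309]
1.8 [[854.0, 205.0], [744.0, 565.0]] [0.692 0.202 0.305]
1.9 [[901.0, 202.0], [785.0, 554.0]] [0.714 0.204 0.299]
[[0.57741855 0.1427209  0.04      ]] [[0.5830376  0.14432214 0.032     ]]
```

Run:
```python
from h import *
plan((.60,.13,.38,184.6),(.73,.13,.38,184.6),(.73,.13,.28,184.6))
```

```text
(0.6, 0.13, 0.38, 184.6) [-17.9   10.01  -1.51] [ -0.    0.  -89.7]
(0.73, 0.13, 0.38, 184.6) [-12.96  -1.04  -0.  ] [0. 0. 0.]
(0.73, 0.13, 0.28, 184.6) [ 0. -0. 10.] [0. 0. 0.]
```

Request:
{"method": "arm_command", "body": {
  "series": [-4, 2, -1, 0, 0, -7, 1, -8, 4, -1.5, 0, 0, -14, 1, -12, 6, -1.5, 0, 0, -21, 1, -15, 8, -1.5, 0, 0, -28, 1, -17.9, 10, -1.5, 0, 0, -35, 1, -17.9, 10, -1.5, 0, 0, -42, 1, -17.9, 10, -1.5, 0, 0, -49, 1, -17.9, 10, -1.5, 0, 0, -56, 1, -17.9, 10, -1.5, 0, 0, -63, 1, -17.9, 10, -1.5, 0, 0, -70, 1]
}}

```text
time: 45.53
eef_pos: [0.5996, 0.128, 0.3778]
tcp_rot: [0.13, 0.992, -0.0, -0.002]
contact_force: [-0.0, -0.2, -0.1]
opening: 0.001
finger_force: 0.0
```

Request:
{"method": "arm_command", "body": {
  "series": [0, 0, 0, 0, 0, -7, 1, 0, 0, 0, 0, 0, -14, 1, 0, 0, 0, 0, 0, -20, 1, 0, 0, 0, 0, 0, -20, 1, 0, 0, 0, 0, 0, -20, 1]
}}

```text
time: 45.95
eef_pos: [0.5997, 0.1288, 0.3784]
tcp_rot: [-0.04, 0.999, -0.0, -0.001]
contact_force: [0.6, 0.5, 0.7]
opening: 0.003
finger_force: 0.0
```

Run:
```python
from h import *
print(telemetry.get_state()["qpos"])
plan((.73,.13,.38,184.6),(.73,.13,.28,184.6))
```

```text
[ 4.64258781e-02  7.97412450e-02  1.54974395e+00 -2.59219948e-04
  1.51437514e+00 -1.60464242e+00]
(0.73, 0.13, 0.38, 184.6) [-13.    -0.93  -0.18] [-0.  -0.1  0. ]
(0.73, 0.13, 0.28, 184.6) [ 0. -0. 10.] [0. 0. 0.]
```

Request:
{"method": "arm_command", "body": {
  "series": [-4, -0.3, 0, 0, 0, 0, 1, -8, -0.6, 0, 0, 0, 0, 1, -12, -0.9, 0, 0, 0, 0, 1, -13, -0.9, 0, 0, 0, 0, 1, -13, -0.9, 0, 0, 0, 0, 1, -13, -0.9, 3, 0, 0, 0, 1, -13, -0.9, 6, 0, 0, 0, 1, -13, -0.9, 9.5, 0, 0, 0, 1, -13, -0.9, 9.5, 0, 0, 0, 1]
}}

```text
time: 46.7
eef_pos: [0.726, 0.1317, 0.275]
tcp_rot: [-0.041, 0.999, -0.0, -0.008]
contact_force: [0.2, -0.8, -2.9]
opening: 0.0
finger_force: 0.0
```

Run:
```python
from h import *
yc=-.075
T=[]
for th in (1.9,1.75,1.6,1.4,1.2,1.0,.8,.6,.4,.25,.1,0,-.02):
    r=.20; x=.104-r*np.cos(th)+.006*np.sin(th); z=.087+r*np.sin(th)+.006*np.cos(th)
    X=cw(x+.011,yc); T.append((round(X[0],4),round(X[1],4),round(z,4),184.6))
s=telemetry.get_state();p=s["eef_pos"];r=R.from_quat(s["tcp_rot"])
print(p)
for t in T: print(t,np.round(r.inv().apply(np.array(t[:3])-p)*100,1))
```

```text
[0.72596133 0.13165224 0.27504133]
(np.float64(0.7288), np.float64(0.1301), np.float64(0.2743), 184.6) [-0.3 -0.2  0.1]
(np.float64(0.7001), np.float64(0.1278), np.float64(0.2827), 184.6) [ 2.6 -0.2 -0.7]
(np.float64(0.6704), np.float64(0.1254), np.float64(0.2867), 184.6) [ 5.6 -0.2 -1.1]
(np.float64(0.6307), np.float64(0.1222), np.float64(0.2851), 184.6) [ 9.6 -0.2 -0.9]
(np.float64(0.592), np.float64(0.1191), np.float64(0.2756), 184.6) [13.5 -0.1  0.2]
(np.float64(0.556), np.float64(0.1162), np.float64(0.2585), 184.6) [17.  -0.1  1.9]
(np.float64(0.524), np.float64(0.1136), np.float64(0.2347), 184.6) [20.2 -0.1  4.4]
(np.float64(0.4975), np.float64(0.1115), np.float64(0.2049), 184.6) [22.8 -0.1  7.4]
(np.float64(0.4774), np.float64(0.1099), np.float64(0.1704), 184.6) [24.8 -0.1 10.9]
(np.float64(0.467), np.float64(0.109), np.float64(0.1423), 184.6) [25.8 -0.1 13.7]
(np.float64(0.4609), np.float64(0.1086), np.float64(0.1129), 184.6) [26.3 -0.1 16.6]
(np.float64(0.4593), np.float64(0.1084), np.float64(0.093), 184.6) [26.5 -0.1 18.6]
(np.float64(0.4592), np.float64(0.1084), np.float64(0.089), 184.6) [26.5 -0.1 19. ]
```

Request:
{"method": "arm_command", "body": {
  "series": [1.3, -0.2, -0.4, 0, 0, 0, 1, 2.6, -0.2, -0.7, 0, 0, 0, 1, 4.1, -0.2, -1, 0, 0, 0, 1, 5.6, -0.2, -1.1, 0, 0, 0, 1, 7.6, -0.2, -1, 0, 0, 0, 1, 9.6, -0.2, -0.9, 0, 0, 0, 1, 11.5, -0.1, -0.4, 0, 0, 0, 1, 13.5, -0.1, 0.2, 0, 0, 0, 1, 15.3, -0.1, 1, 0, 0, 0, 1, 17, -0.1, 1.9, 0, 0, 0, 1]
}}

```text
time: 47.53
eef_pos: [0.5612, 0.1166, 0.27]
tcp_rot: [-0.042, 0.999, -0.0, 0.004]
contact_force: [1.9, -0.2, 2.6]
opening: -0.004
finger_force: 1.0
```

Request:
{"method": "arm_command", "body": {
  "series": [1.6, 0, 1.2, 0, 0, 0, 1, 3.2, 0, 2.5, 0, 0, 0, 1, 4.5, 0, 4, 0, 0, 0, 1, 5.8, 0, 5.5, 0, 0, 0, 1, 6.8, 0, 7.2, 0, 0, 0, 1, 7.8, 0, 9, 0, 0, 0, 1, 7.8, 0, 9, 0, 0, 0, 1]
}}

```text
time: 48.12
eef_pos: [0.4802, 0.1101, 0.1743]
tcp_rot: [-0.042, 0.999, 0.0, -0.002]
contact_force: [-0.9, -0.0, -0.7]
opening: -0.004
finger_force: 0.0
```

Request:
{"method": "arm_command", "body": {
  "series": [0.5, 0, 1.4, 0, 0, 0, 1, 1, 0, 2.8, 0, 0, 0, 1, 1.3, 0, 4.3, 0, 0, 0, 1, 1.6, 0, 5.7, 0, 0, 0, 1, 1.7, 0, 6.7, 0, 0, 0, 1, 1.8, 0, 7.4, 0, 0, 0, 1, 1.8, 0, 7.4, 0, 0, 0, 1]
}}

```text
time: 48.7
eef_pos: [0.4654, 0.1086, 0.1016]
tcp_rot: [-0.042, 0.999, -0.0, -0.0]
contact_force: [-0.5, 0.5, 0.4]
opening: -0.005
finger_force: 0.0
```

Request:
{"method": "arm_command", "body": {
  "series": [0, 0, 0.3, 0, 0, 0, 1, 0, 0, 0.6, 0, 0, 0, 1, 0, 0, 0.9, 0, 0, 0, 1, 0, 0, 0.9, 0, 0, 0, 1]
}}

```text
time: 49.03
eef_pos: [0.4657, 0.1087, 0.0927]
tcp_rot: [-0.042, 0.999, -0.0, 0.0]
contact_force: [0.6, 0.2, 0.2]
opening: -0.004
finger_force: 0.0
```

Request:
{"method": "arm_command", "body": {
  "series": [0, 0, 0.3, 0, 0, 0, 1, 0, 0, 0.5, 0, 0, 0, 1, 0, 0, 0.5, 0, 0, 0, 1]
}}

```text
time: 49.28
eef_pos: [0.466, 0.1087, 0.0918]
tcp_rot: [-0.043, 0.999, -0.0, -0.001]
contact_force: [-11.0, -2.2, 23.5]
opening: 0.001
finger_force: 11.3
```

Request:
{"method": "arm_command", "body": {
  "series": [0, 0, -4, 0, 0, 0, 1, 0, 0, -8, 0, 0, 0, 1, 0, 0, -12, 0, 0, 0, 1, 0, 0, -16, 0, 0, 0, 1, -3, -10, -20, 0, 0, 0, 1, -3, -15, -20, 0, 0, 0, 1, -3, -20, -20, 0, 0, 0, 1, -3, -25, -20, 0, 0, 0, 1, -3, -30, -20, 0, 0, 0, 1, -3, -30, -20, 0, 0, 0, 1]
}}

```text
time: 50.12
eef_pos: [0.5138, -0.1332, 0.2853]
tcp_rot: [-0.042, 0.999, -0.0, 0.001]
contact_force: [1.0, 1.1, 0.6]
opening: -0.001
finger_force: 0.0
```

Run:
```python
from h import *
print(telemetry.get_state()["eef_pos"])
c=cam("scene");g=c["color"]
for n,P in {"inside mid":(*cw(0,0),.095),"lid back mid when open":(*cw(.11,0),.25),"front":(*cw(-.09,.1),.095),"roller grip":(.438,-.108,.10),"beyond front":(*cw(-.14,.0),.0)}.items():
    q=proj(c,[P])[0].astype(int);print(n,q,g[q[1]-2:q[1]+3,q[0]-2:q[0]+3].mean((0,1)).round())
# lid outline: free edge height from two cameras
h=cv2.cvtColor(g,cv2.COLOR_BGR2HSV)
m=((h[...,0]<16)&(h[...,1]>140)&(h[...,2]>90)).astype(np.uint8);q=proj(c,[(.438,-.108,.085)])[0].astype(int)
w=np.zeros_like(m);cv2.circle(w,tuple(map(int,q)),25,1,-1);m&=w;ys,xs=np.nonzero(m)
print("grip px",xs.mean(),ys.mean(),q,len(xs))
```

```text
[ 0.51377254 -0.13318792  0.28528523]
inside mid [289 269] [202. 208. 203.]
lid back mid when open [244 213] [ 85.  99. 112.]
front [300 318] [191. 196. 190.]
roller grip [380 208] [ 96. 150. 221.]
beyond front [338 312] [102. 129. 153.]
grip px 380.95454545454544 212.05454545454546 [380 211] 220
```

Run:
```python
from h import *
import pickle
o=pickle.load(open("scene.pkl","rb"))["color"]
for q in((289,269),(244,213),(300,318)): print(o[q[1]-2:q[1]+3,q[0]-2:q[0]+3].mean((0,1)).round())
c=cam("scene");h=cv2.cvtColor(c["color"],cv2.COLOR_BGR2HSV)
P=proj(c,[(*cw(x,y),.09) for x,y in((-.09,-.13),(.09,-.13),(.09,.13),(-.09,.13))]).astype(np.int32)
m=np.zeros(h.shape[:2],np.uint8);cv2.fillConvexPoly(m,P,1)
print("sat>80 px",((h[...,1]>80)&(m>0)).sum(),"dark",((h[...,2]<90)&(m>0)).sum(),m.sum())
```

```text
[201. 206. 202.]
[83. 85. 83.]
[199. 205. 199.]
sat>80 px 0 dark 0 6660
```

The lid covers the case: no kit colours show inside its outline, the open-lid spot now shows bench, and the roller grip is where it was set down upright.

```bash
python3 -c "
from plant import ctrl
print(ctrl.sign_off())"
```

```text
the job is handed in; nothing more can be done
None
```

I rolled the trim along its full length twice, packed all five kit items that were out (valve block, both clamps, tape roll, pliers), shut the lid, left the roller standing on the bench, and handed the job in at about 50 s; no verdict came back, and I judged the trim flat from the roller's steady height and one picture.

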